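# Load a filter cassette and clamp it square

## Robot

A 7-joint arm with a two-finger parallel gripper is mounted at the origin on a cart in front of the work surface, level with it; the furniture and walls round the work are solid. World frame = base frame: x ahead of the robot, y to its left, z up, the work surface at z = 0. Lengths are in m, angles in rad, forces in N, time in s.
With the tool pointing down it reaches from about 0.4 to 0.9 m from the base axis. Payload 5.5 kg.
Tool frame: the origin (TCP) lies on the centre line of the jaws, within the pads' length; the fingertips stand 25 mm ahead of it and the grasp point (between the pads) lies 6 mm ahead of it (r.tips_ahead is the distance from the TCP to the fingertips, in m); z points along the fingers, x is the direction in which the jaws open and shut, and the axes are right-handed (so a half turn about z gives the same grasp; the last joint's range is limited). The gripper opens to 92 mm and grips with 3 to 60 N. Pads are 19 mm wide; open, the fingers measure 130 mm over their backs; the gripper's body (75 mm by 190 mm) begins 47 mm behind the grasp point.
Start: joints at [-0.992, 0.501, -0.427, 1.55, 0.221, 1.138, -0.21], TCP at [0.202, 0.618, 0.231] pointing down, gripper open.
Joint ranges: [-2.88, 2.88], [-0.31, 2.03], [-1.54, 1.56], [0.2, 2.42], [-1.41, 4.55], [0.19, 2.02], [-2.57, 2.57]. Speed limits (rad/s): [2.57, 2.57, 3.14, 3.14, 3.14, 3.14, 3.14].

## Interface

Orientations are given as a unit quaternion [w, x, y, z].
In Python, from bench import r, imaging, models gives the robot as it stands. The module is installed in compiled form; this text tells all that it offers.
- The arm moves only by the shell command python3 -m jog 'ROWS' [FORCE]. ROWS is JSON, a list of rows, each an object of numbers: "x", "y", "z": the shift along the world's x, y, z in mm; "wx", "wy", "wz": the turn, a rotation vector about the world's x, y, z in degrees; "jaw": the finger opening in mm, from 0 to 91.8. In form: [{"x": .., "y": .., "z": .., "wx": .., "wy": .., "wz": .., "jaw": ..}, ...]. A call has 1 to 8 rows; each row is the pose to reach, as a shift and turn from the pose commanded when the call began; what a row does not reach only later rows make up. A row lasts 1/12 s, in which the tool goes at most 41.7 mm and 7.16 degrees, less where a joint would pass 70% of its speed; a pose out of reach is approached as far as the arm can. A call with a gripper value outside its range is refused whole. The fingers move at their own pace and stop on an object; FORCE is the grip in N (left out, the last holds). Time passes only in rows, so rows that repeat a pose let the fingers close. It gives the time, the measured TCP pose, the force and the opening at its end, in the units of the state.
- r.get_state(): the state, without advancing time (a new reading comes with each control period).
- imaging.get_image(name): name is "scene" or "top"; returns the picture (480x640x3 uint8, red, green, blue); there is no depth.
- imaging.camera_params(name): a dict with "fx", "fy", "cx", "cy" (pixels), "k1" (the pictures are not rectified: a ray, as slopes to the right and down, at radius r is drawn at 1 + k1 r^2 times it, then the intrinsics apply), "camera_from_world" (4x4, takes a point from world to camera coordinates). Camera axes: x right, y down, z forward; pixel columns grow to the right and rows downward; lengths in m; the calibration is good to about 2 mm. A picture is of the moment at which its call begins. camera_params takes no time and is no camera call.
- r.close_job(): hands the job in, once; it reports no verdict.
Trained networks look in the newest picture that a camera, given by its name, has taken for a name from the list of things; names that differ only in an ending like _2 or _b are one class to them, and where a whole thing is asked for, a point or a joint stands for the part that bears it (a point fixed in the world has none). Each returns a list of dicts, best first, with "confidence" (0 to 1); they miss things now and then, are a little off and sometimes report something else, mostly with a low value. They report only what shows in the picture. A call takes as long as a camera call.
- models.boxes_of(camera, name): "bbox" ([left, top, width, height] in pixels, round what is visible of it).
- models.cut_out(camera, name): "mask" (480x640 bool, what is visible of it) and "bbox" ([left, top, width, height] in pixels, round what is visible of it).
- models.landmark_of(camera, name): "centre" ([column, row] in pixels: a listed point, or the origin of a listed thing).
The state is a dict: "time_s": time; "joints": joint angles; "qvel": joint speeds; "effort": joint torques, N m; "position": TCP position; "tool_rot": TCP orientation; "contact_force": force on the tool from outside, world axes, zero at the start; "torque": the same for the moment, N m; "finger_gap": opening from 0.0 (shut) to 1.0 (fully open).
Only numpy, scipy, OpenCV 4.12 (cv2) and the standard library are available. Lean on these libraries where they do the work, as an engineer would, in place of code of your own. Each camera call takes 0.05 s, during which the arm holds its last target. There are 200 camera calls.

## Task

Load the filter cassette into the cassette press: draw back the small slide bolt (red-capped stud) that locks the tray, push the tray fully home under the pressure plate, then screw the two T-bar knobs down, clockwise from above, until both are against their stops and the plate sits flat on the cassette. Work the knobs by turns in small steps so that the plate stays square: neither knob may ever get more than about a third of a turn ahead of the other, so begin with the one that lags. Do not upset or shift the bottles, boxes and glassware standing round the press.

Things in the scene. Friction and masses are not known exactly. Their poses are not given: they have to be found in the camera images.
- press: Bright steel cassette press, fixed. Origin: bench level, midway between its tie rods; x = the way the tray is pushed in, y = to the left of that, z up. Base 206 mm wide (y), 150 mm deep (x), 22 mm high, with a tongue and tray rails (40 mm high) reaching 157 mm out to -x. Tie rods at y = +72 mm (left) and -72 mm (right).
- bolt (a joint): Slide bolt on the outer face of the tray's front plate; it rides on the tray. Value in m: 0 = shot into the keeper on the right rail (tray locked, the start), 0.020 = fully drawn, moving to the press's +y. Free of the keeper from 0.0165. Needs about 2 N, stays where it is left.
- bolt_stud (a point): On the axis of the bolt's upright stud, 72 mm above the bench. Stud 11 mm in diameter from the bolt rod (top at 53 mm) to 79 mm, then a red cap 15 mm in diameter to 86 mm. The keeper (26 mm along x, 13 mm along y, top 65 mm above the bench) lies 26 mm from it on the -y side: fingertips that push the stud from there stay above 65 mm.
- tray (a joint): Tray that carries the cassette (80 mm wide, 28 mm thick, white with a blue band and black gaskets). Value in m: 0 = out (start), 0.070 = fully home against its stop under the plate; moves along the press's x. Needs about 3 N once the bolt is drawn and stays where it is left.
- tray_face (a point): Point to push on the outer (-x) face of the tray's front plate, 22 mm left (+y) of its middle, 60 mm above the bench. Front plate 92 mm wide, top edge 79 mm high. The drawn bolt's rod (43 to 53 mm high) ends 4 mm from this point on the -y side and its stud stands 30 mm away: push with fingertips 56 to 75 mm above the bench.
- knob_left (a joint): Knob on the press's left tie rod. Rad, growing as it turns clockwise from above: 0 = fully raised, 7.5 = hard stop, plate seated; starts at 0 to 1.6. Knob and plate side sink 12 mm a turn (1.91 mm per rad). Turns against a steady 0.12 N m (3.5 N pushed 36 mm out), stays where left; can be turned by pushing an arm of its bar round with closed fingertips from above.
- knob_right (a joint): Knob on the press's right tie rod. Rad, growing as it turns clockwise from above: 0 = fully raised, 7.5 = hard stop, plate seated; starts at 0 to 1.6. Knob and plate side sink 12 mm a turn (1.91 mm per rad). Turns against a steady 0.12 N m (3.5 N pushed 36 mm out), stays where left; can be turned by pushing an arm of its bar round with closed fingertips from above.
- knob_left_hub (a point): On the left knob's axis at the height of its bar, a straight level rod 10 mm in diameter, 92 mm between the centres of its 16 mm end balls (one red, one black). Hub 22 mm in diameter, its top 12 mm above this point; the plate's top is 32 mm below it. Sinks with the knob.
- knob_right_hub (a point): The same for the right knob.
- knob_left_end (a point): Centre of the red ball on the left knob's bar, 46 mm from the hub: the bar's direction.
- knob_right_end (a point): Centre of the red ball on the right knob's bar, 46 mm from the hub.
- plate_mid (a point): Middle of the top face of the pressure plate, 90 (x) x 196 (y) x 16 mm; its z axis is the plate's normal (vertical when square). Plate underside 72 mm above the bench at knob values 0, 58 mm seated on the cassette; springs lift it against the knobs. A third of a turn between the knobs cants it 0.028 rad; beyond 0.045 rad it binds.
- media_bottle: Bystander: small bottle with red cap and pink contents, 55 mm across, 103 mm high; origin under its middle. Stands right of the press.
- beaker: Bystander: small empty clear beaker, 57 mm across, 68 mm high; origin under its middle. Stands right of the bolt.
- tip_box: Bystander: blue pipette tip box with clear lid, 73 x 118 x 74 mm; origin under its middle. Stands in front of the tray's pull-out end.
- micro_rack: Bystander: orange microtube block, 60 x 118 x 38 mm; origin under its middle. Left of the press.
- blue_cap_bottle: Bystander: bottle with blue cap and green-edged label, 69 mm across, 128 mm high; origin under its middle. Left of the press.
- timer: Bystander: beige bench timer, 63 x 52 x 108 mm high; origin under its middle. Beyond the press, to the right.
- pipette_stand: Pipette stand, fixed, 262 mm high, about 130 mm across, between the robot and the tray end of the press; origin under its middle.
- centrifuge_corner (a point): Nearest corner, at bench level, of the big beige centrifuge: fixed, 274 mm high, walls running from here to world (+x, +y) and (+x, -y) at 45 degrees, 369 and 457 mm long. The second wall stands 25 to 110 mm beyond the press on its +x side. Come to the press by way of world x 0.45, y -0.08 at a height of 0.30 m.

How it is judged:
On the way, in this order (a step that is already met when the one before it is completed fails the run):
1. the bolt is drawn clear of its keeper (value of joint bolt above 0.016 m), for 0.1 s.
2. the tray is pushed home under the plate (value of joint tray above 0.067 m), for 0.1 s.
3. both knobs are run down to their stops (value of joint each of knob_left, knob_right above 7.2 rad), for 0.1 s.
At the end, for the whole second after the job is handed in: the tray is home (within 3 mm), both knobs are within 0.3 rad of their stops (the plate within 0.6 mm of its seat on both sides) and the plate is level within 0.01 rad (all of step 3 and value of joint tray above 0.067 m and angle between plate_mid's own z axis and vertical below 0.01 rad); the robot touches nothing.
It fails at once if the plate is canted: one knob is well over a third of a turn (more than 2.35 rad) ahead of the other (angle between plate_mid's own z axis and vertical above 0.0312 rad).
It fails at once if a thing beside the press is shifted by more than 30 mm or tipped over (distance of any of media_bottle, beaker, tip_box, micro_rack, blue_cap_bottle, timer from where it was at the start of the episode above 0.03 m or angle between any of media_bottle, beaker, tip_box, micro_rack, blue_cap_bottle, timer's own z axis and vertical above 0.5 rad).
It also fails if it takes over 69 s, if anything falls off the work surface, if the arm or the gripper's body presses on something with over 40 N, if the wrist force passes 120 N, or if a joint passes its speed limit or range.

## Working session

There is one attempt and no reset: what is moved stays moved. The work goes in short steps, Python scripts to look and compute and a shell command to move; the robot and the scene stay as the last step left them, time stands still between calls to the robot, and variables do not carry over. Pictures are saved under pics/ and viewed, about 8 in all and at most 12, crops included, and the job is handed in when it is done.

```bash
mkdir -p pics; cat > h.py <<'E'
import numpy as np, cv2
from bench import r, imaging, models
def P(c):
    p=imaging.camera_params(c); return p, np.array(p["camera_from_world"])
def ray(c,uv):
    p,T=P(c); d=np.array([(uv[0]-p["cx"])/p["fx"],(uv[1]-p["cy"])/p["fy"]]); s=d.copy()
    for _ in range(20): s=d/(1+p["k1"]*(s@s))
    v=T[:3,:3].T@np.array([s[0],s[1],1]); o=-T[:3,:3].T@T[:3,3]
    return o,v
def atz(c,uv,z):
    o,v=ray(c,uv); return o+v*(z-o[2])/v[2]
def tri(u1,u2):
    o1,v1=ray("scene",u1);o2,v2=ray("top",u2)
    t=np.linalg.lstsq(np.c_[v1,-v2],o2-o1,rcond=None)[0]
    a=o1+v1*t[0];b=o2+v2*t[1]
    return (a+b)/2,np.linalg.norm(a-b)
def proj(c,X):
    p,T=P(c); q=T[:3,:3]@np.array(X)+T[:3,3]; s=q[:2]/q[2]; s=s*(1+p["k1"]*(s@s))
    return np.array([p["fx"]*s[0]+p["cx"],p["fy"]*s[1]+p["cy"]])
def snap(c,n):
    im=imaging.get_image(c); cv2.imwrite(f"pics/{n}.png",im[:,:,::-1]); return im
E
python3 - <<'E'
from h import *
np.set_printoptions(precision=4,suppress=True)
for c in("scene","top"):
    snap(c,c+"0"); o,v=ray(c,(320,240)); print(c,o,v)
for n in "press bolt_stud tray_face knob_left_hub knob_right_hub knob_left_end knob_right_end plate_mid media_bottle beaker tip_box micro_rack blue_cap_bottle timer pipette_stand centrifuge_corner".split():
    res={}
    for c in("scene","top"):
        l=models.landmark_of(c,n); res[c]=[(np.round(d["centre"],1).tolist(),round(d["confidence"],2)) for d in l[:2]]
    out=""
    if res["scene"] and res["top"]:
        out=tri(res["scene"][0][0],res["top"][0][0])
    print(n,res,out)
print(r.get_state()["tool_rot"],r.get_state()["time_s"],r.get_state()["position"])
E
```

```text
scene [-0.341  -0.7791  1.0164] [ 0.6238  0.4089 -0.6663]
top [ 0.2685 -0.248   1.1834] [ 0.2049 -0.0096 -0.9789]
press {'scene': [([356.5, 279.4], 0.73), ([391.1, 240.6], 0.26)], 'top': [([342.1, 234.8], 0.95), ([439.5, 343.4], 0.19)]} (array([ 0.5271, -0.3048,  0.011 ]), np.float64(0.0035244155514324296))
bolt_stud {'scene': [([381.2, 305.6], 0.45)], 'top': [([402.0, 275.3], 0.55)]} (array([ 0.4387, -0.415 ,  0.0695]), np.float64(0.001052028877891195))
tray_face {'scene': [([356.5, 311.8], 0.69)], 'top': [([378.1, 289.1], 0.98)]} (array([ 0.4133, -0.3719,  0.0499]), np.float64(0.0021375672800832586))
knob_left_hub {'scene': [([323.3, 244.4], 0.69)], 'top': [([313.8, 241.1], 0.8)]} (array([ 0.4868, -0.2463,  0.1243]), np.float64(0.0027798610474743775))
knob_right_hub {'scene': [([388.5, 240.4], 0.77), ([387.4, 224.5], 0.64)], 'top': [([374.4, 199.0], 0.93)]} (array([ 0.5724, -0.3572,  0.1202]), np.float64(0.002797524871622738))
knob_left_end {'scene': [([326.5, 229.4], 0.56)], 'top': [([302.8, 218.2], 0.94)]} (array([ 0.5291, -0.2263,  0.1265]), np.float64(0.0006658509911422391))
kn
[... 945 characters left out ...]
64(0.00765046671769674))
blue_cap_bottle {'scene': [([253.1, 240.9], 0.68), ([391.4, 383.9], 0.25)], 'top': [([193.5, 229.3], 0.77), ([424.0, 202.0], 0.62)]} (array([ 0.534 , -0.002 , -0.0147]), np.float64(0.003534779322578169))
timer {'scene': [([461.0, 289.4], 0.8), ([323.7, 247.8], 0.5)], 'top': [([366.6, 171.8], 0.68), ([450.4, 191.6], 0.62)]} (array([ 0.7576, -0.4229, -0.1773]), np.float64(0.12815209476471046))
pipette_stand {'scene': [([386.1, 224.7], 0.71)], 'top': []} 
centrifuge_corner {'scene': [([284.1, 240.0], 0.68)], 'top': [([235.7, 215.1], 0.92)]} (array([ 0.558 , -0.0868,  0.0095]), np.float64(0.004590057609152736))
[ 0.      0.8095  0.5871 -0.    ] 1.7 [0.2018 0.6178 0.2314]
```

View pics/top0.png

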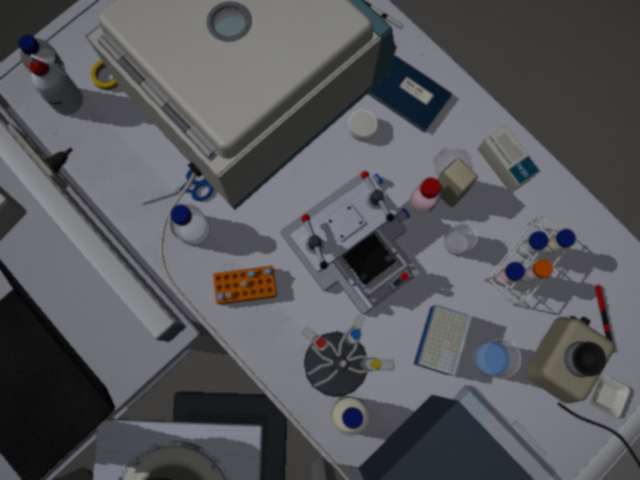

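View pics/scene0.png

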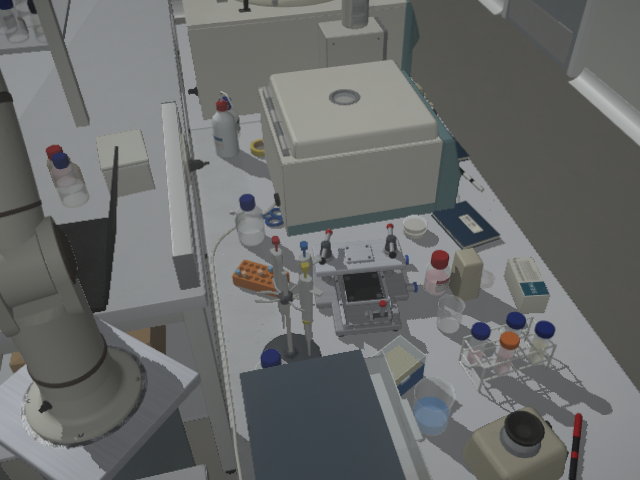

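The top view shows the press around (345,240). The red bar ends are at (306,218) and (365,175), the black ends at (323,265) and (393,213), the red stud cap at (405,277), and the pipette stand around (337,362). I'll now fit the press pose jointly.

```bash
cat > fit.py <<'E'
from h import *
from scipy.optimize import least_squares
np.set_printoptions(precision=4,suppress=True)
def lms(names):
    o={}
    for c in("scene","top"):
        imaging.get_image(c)
        for n in names:
            l=models.landmark_of(c,n)
            if l and l[0]["confidence"]>.35: o[c,n]=np.array(l[0]["centre"])
    return o
def pts(q,bolt=0.,tray=0.):
    x,y,a,kl,kr,tl,tr,sx=q
    C,S=np.cos(a),np.sin(a); W=lambda p:np.array([x+C*p[0]-S*p[1],y+S*p[0]+C*p[1],p[2]])
    hl=.12-.00191*kl; hr=.12-.00191*kr
    d={"press":(0,0,0),"bolt_stud":(sx-.007+tray,-.028+bolt,.072),"tray_face":(sx+tray,.022,.06),"knob_left_hub":(0,.072,hl),"knob_right_hub":(0,-.072,hr),
     "plate_mid":(0,0,.088-.00191*(kl+kr)/2),"knob_left_end":(.046*np.cos(tl),.072+.046*np.sin(tl),hl),"knob_right_end":(.046*np.cos(tr),-.072+.046*np.sin(tr),hr)}
    return {k:W(v) for k,v in d.items()}
def fit(o,q0):
    def f(q):
        p=pts(q); e=[proj(c,p[n])-v for (c,n),v in o.items()]
        return np.r_[np.ravel(e),(q[3]-.8)*.5,(q[4]-.8)*.5,(q[7]+.13)*100]
    return least_squares(f,q0,loss="soft_l1",f_scale=1.5)
E
python3 - <<'E'
from fit import *
N="press bolt_stud tray_face knob_left_hub knob_right_hub knob_left_end knob_right_end plate_mid".split()
o=lms(N); s=fit(o,[.53,-.30,.66,.8,.8,-.2,-.2,-.13]); q=s.x
np.save("q.npy",q); print(q,np.degrees(q[[2,5,6]])); p=pts(q)
for k,v in o.items(): print(k,(proj(k[0],p[k[1]])-v).round(1))
for k,v in p.items(): print(k,v)
for c in("scene","top"):
    for n in ("pipette_stand","media_bottle","timer","beaker","tip_box"):
        print(c,n,[(d["bbox"],round(d["confidence"],2)) for d in models.boxes_of(c,n)[:2]])
print("stand axis",[atz("top",(337,362),z)[:2] for z in(.0,.2,.26)])
a=cv2.imread("pics/top0.png")[150:330,270:450]; b=cv2.imread("pics/scene0.png")[215:345,300:430]
big=np.hstack([cv2.resize(a,(400,400),interpolation=2),cv2.resize(b,(400,400),interpolation=2)]); cv2.imwrite("pics/crop0.png",big)
E
```

```text
[ 0.5348 -0.3027  0.6681  2.815   0.0617 -0.2638 -0.1969 -0.1405] [ 38.2809 -15.1148 -11.2803]
('scene', 'press') [ 2.9 -1. ]
('scene', 'bolt_stud') [-0.9 -2.1]
('scene', 'tray_face') [0.9 0.1]
('scene', 'knob_left_hub') [ 1.6 -1.7]
('scene', 'knob_right_hub') [-2.1 -0.1]
('scene', 'knob_left_end') [-0.4 -0.3]
('scene', 'knob_right_end') [0.7 3.7]
('top', 'press') [-1.3  0.2]
('top', 'bolt_stud') [-0.3  0.1]
('top', 'tray_face') [-0.7  3.2]
('top', 'knob_left_hub') [0.3 0.9]
('top', 'knob_right_hub') [ 3.  -4.4]
('top', 'knob_left_end') [0.8 1. ]
('top', 'knob_right_end') [-1.9 -2.1]
('top', 'plate_mid') [0.4 1.7]
press [ 0.5348 -0.3027  0.    ]
bolt_stud [ 0.4363 -0.4161  0.072 ]
tray_face [ 0.4109 -0.3725  0.06  ]
knob_left_hub [ 0.4902 -0.2462  0.1146]
knob_right_hub [ 0.5794 -0.3592  0.1199]
plate_mid [ 0.5348 -0.3027  0.0853]
knob_left_end [ 0.5325 -0.2281  0.1146]
knob_right_end [ 0.6204 -0.3384  0.1199]
scene pipette_stand []
scene media_bottle [([421.0, 253.0, 29.8, 42.1], 0.82)]
scene timer [([447.4, 245.1, 34.6, 56.1], 0.69)]
scene beaker [([437.5, 295.5, 28.8, 37.2], 0.88), ([321.8, 230.2, 11.9, 36.8], 0.7)]
scene tip_box [([375.5, 335.9, 50.9, 58.7], 0.68), ([315.0, 228.8, 19.3, 36.5], 0.17)]
top pipette_stand []
top media_bottle [([410.9, 175.5, 28.4, 38.0], 0.67)]
top timer [([440.2, 159.2, 39.4, 50.6], 0.67), ([392.5, 270.5, 16.5, 16.8], 0.25)]
top beaker [([444.7, 220.9, 32.6, 34.9], 0.77)]
top tip_box [([412.5, 304.7, 60.3, 69.3], 0.85)]
stand axis [array([ 0.2752, -0.3001]), array([ 0.274 , -0.2913]), array([ 0.2737, -0.2886])]
```

View pics/crop0.png

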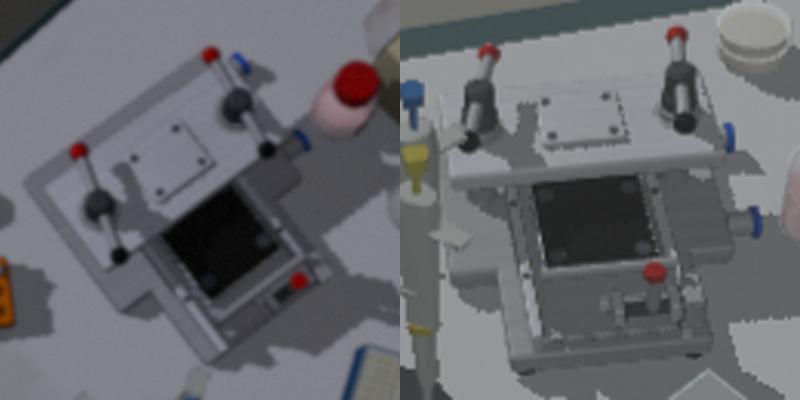

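The crop shows red, hub and black for both bars, with both bars lying roughly along press x. The cap is at top (404.6,277) and scene (383,303). I'll refine with colour centroids.

```bash
cat > balls.py <<'E'
from fit import *
def blob(im,uv,kind,rad=8):
    u,v=np.round(uv).astype(int); w=im[v-rad:v+rad+1,u-rad:u+rad+1].astype(float)
    if kind=="red": wt=np.clip(w[...,0]-w[...,1:].max(-1)-35,0,None)
    else: wt=np.clip(62-w.max(-1),0,None)
    n,lab=cv2.connectedComponents((wt>0).astype(np.uint8),connectivity=4)
    if n<2: return None
    k=1+np.argmax([wt[lab==i].sum() for i in range(1,n)]); wt=wt*(lab==k)
    if wt.sum()==0: return None
    vv,uu=np.mgrid[v-rad:v+rad+1,u-rad:u+rad+1]
    return np.array([(wt*uu).sum(),(wt*vv).sum()])/wt.sum()
def model(q):
    x,y,a,hl,hr,tl,tr,sx,sy=q; C,S=np.cos(a),np.sin(a); W=lambda p:np.array([x+C*p[0]-S*p[1],y+S*p[0]+C*p[1],p[2]])
    d={}
    for s,h,t,yy in(("L",hl,tl,.072),("R",hr,tr,-.072)):
        d[s+"red"]=W((.046*np.cos(t),yy+.046*np.sin(t),h)); d[s+"blk"]=W((-.046*np.cos(t),yy-.046*np.sin(t),h)); d[s+"hub"]=W((0,yy,h))
    d["cap"]=W((sx,sy,.0835)); return d
E
python3 - <<'E'
from balls import *
g={("top","Lred"):(305.5,218),("top","Lblk"):(323.6,265.2),("top","Rred"):(365,174.8),("top","Rblk"):(390.6,217),("top","cap"):(404.6,276.9),
("scene","Lred"):(328.6,231.9),("scene","Lblk"):(322.1,260.8),("scene","Rred"):(390,226),("scene","Rblk"):(392.6,255),("scene","cap"):(382.9,303.4)}
ims={c:cv2.imread(f"pics/{c}0.png")[:,:,::-1] for c in("top","scene")}
o={}
for k,v in g.items():
    b=blob(ims[k[0]],v,"blk" if "blk" in k[1] else "red",6); print(k,v,b)
    o[k]=b if b is not None and np.hypot(*(b-v))<2.5 else np.array(v)
f=lambda q:np.r_[np.ravel([proj(c,model(q)[n])-v for (c,n),v in o.items()])]
s=least_squares(f,[.533,-.303,.667,.118,.118,-.2,-.2,-.14,-.028],loss="soft_l1",f_scale=1.,x_scale=[.1,.1,1,.1,.1,1,1,.1,.1])
q=s.x; np.save("q2.npy",q); print(q,np.degrees(q[[2,5,6]]))
for k,v in o.items(): print(k,(proj(k[0],model(q)[k[1]])-v).round(1))
for k,v in model(q).items(): print(k,v)
# orientation of press from rail edges not used
E
```

```text
('top', 'Lred') (305.5, 218) [304.341  217.4196]
('top', 'Lblk') (323.6, 265.2) [323.6351 264.8123]
('top', 'Rred') (365, 174.8) [363.8111 174.0907]
('top', 'Rblk') (390.6, 217) [390.3782 217.4441]
('top', 'cap') (404.6, 276.9) [404.0195 275.9345]
('scene', 'Lred') (328.6, 231.9) [327.823  230.8188]
('scene', 'Lblk') (322.1, 260.8) [322.4951 260.8278]
('scene', 'Rred') (390, 226) [388.8177 225.046 ]
('scene', 'Rblk') (392.6, 255) [392.2411 254.5518]
('scene', 'cap') (382.9, 303.4) [382.1979 302.5867]
[ 0.5334 -0.3043  0.6661  0.1201  0.1211 -0.2452 -0.109  -0.1467 -0.0285] [ 38.1622 -14.0462  -6.2471]
('top', 'Lred') [0.1 0.6]
('top', 'Lblk') [ 0.1 -0.6]
('top', 'Rred') [0.4 0.8]
('top', 'Rblk') [-0.3 -0.8]
('top', 'cap') [0.2 0.1]
('scene', 'Lred') [-0.   0.8]
('scene', 'Lblk') [-0.4 -0.9]
('scene', 'Rred') [0.1 0.7]
('scene', 'Rblk') [ 0.1 -0.8]
('scene', 'cap') [-0.1 -0.3]
Lred [ 0.5309 -0.2289  0.1201]
Lblk [ 0.4469 -0.2665  0.1201]
Lhub [ 0.4889 -0.2477  0.1201]
Rred [ 0.6169 -0.3366  0.1211]
Rblk [ 0.5388 -0.3852  0.1211]
Rhub [ 0.5779 -0.3609  0.1211]
cap [ 0.4356 -0.4174  0.0835]
```

```bash
python3 -m jog '[{"x":218,"y":-318,"z":69,"wz":-57,"jaw":0},{"x":218,"y":-318,"z":69,"wz":-57,"jaw":0},{"x":218,"y":-318,"z":69,"wz":-57,"jaw":0},{"x":218,"y":-318,"z":69,"wz":-57,"jaw":0},{"x":218,"y":-318,"z":69,"wz":-57,"jaw":0},{"x":218,"y":-318,"z":69,"wz":-57,"jaw":0},{"x":218,"y":-318,"z":69,"wz":-57,"jaw":0},{"x":218,"y":-318,"z":69,"wz":-57,"jaw":0}]' 20; python3 -c "from h import *;s=r.get_state();print(s['position'],s['joints'],s['tool_rot'],s['finger_gap'])"
```

```text
[0.20185617 0.61787898 0.23142481] [-0.99177122  0.50092767 -0.42700501  1.55036865  0.22079895  1.13829581
 -0.21027671] [-2.77142416e-05  8.09491601e-01  5.87131456e-01 -4.95177922e-06] 0.9976193316311298$[0]: bad value
```

```bash
python3 -m jog '[{"x":0,"y":-40,"z":10,"wx":0,"wy":0,"wz":-7,"jaw":0}]' 20; python3 -c "from h import *;s=r.get_state();print(s['time_s'],s['position'],s['finger_gap'])"
```

```text
time_s: 3.18
position: [0.1997, 0.581, 0.2363]
tool_rot: [-0.001, 0.843, 0.538, -0.003]
contact_force: [0.3, -1.4, -0.5]
finger_gap: 0.965
3.1833 [0.19967981 0.58104946 0.2363186 ] 0.9645610688150564
```

```bash
python3 -m jog '[{"x":30,"y":-34,"z":7,"wx":0,"wy":0,"wz":-7,"jaw":0},{"x":60,"y":-68,"z":15,"wx":0,"wy":0,"wz":-14,"jaw":0},{"x":90,"y":-102,"z":25,"wx":0,"wy":0,"wz":-21,"jaw":0},{"x":120,"y":-136,"z":35,"wx":0,"wy":0,"wz":-28,"jaw":0},{"x":150,"y":-170,"z":45,"wx":0,"wy":0,"wz":-35,"jaw":0},{"x":170,"y":-206,"z":55,"wx":0,"wy":0,"wz":-42,"jaw":0},{"x":190,"y":-242,"z":59,"wx":0,"wy":0,"wz":-49,"jaw":0},{"x":218,"y":-278,"z":59,"wx":0,"wy":0,"wz":-56,"jaw":0}]'
```

```text
time_s: 3.85
position: [0.4054, 0.3201, 0.3007]
tool_rot: [-0.001, 0.997, 0.075, 0.001]
contact_force: [1.3, 0.7, -0.4]
finger_gap: 0.397
```

```bash
python3 -m jog '[{"x":4,"y":-40,"z":0,"wx":0,"wy":0,"wz":-7,"jaw":0},{"x":8,"y":-80,"z":0,"wx":0,"wy":0,"wz":-14,"jaw":0},{"x":12,"y":-120,"z":0,"wx":0,"wy":0,"wz":-21,"jaw":0},{"x":16,"y":-160,"z":0,"wx":0,"wy":0,"wz":-28,"jaw":0},{"x":20,"y":-200,"z":0,"wx":0,"wy":0,"wz":-35,"jaw":0},{"x":24,"y":-240,"z":0,"wx":0,"wy":0,"wz":-42,"jaw":0},{"x":28,"y":-280,"z":0,"wx":0,"wy":0,"wz":-49,"jaw":0},{"x":30,"y":-320,"z":0,"wx":0,"wy":0,"wz":-56,"jaw":0}]'
python3 -m jog '[{"x":1,"y":-40,"z":0,"wx":0,"wy":0,"wz":-5,"jaw":0},{"x":2,"y":-80,"z":0,"wx":0,"wy":0,"wz":-5,"jaw":0},{"x":3,"y":-120,"z":0,"wx":0,"wy":0,"wz":-5,"jaw":0},{"x":4,"y":-160,"z":0,"wx":0,"wy":0,"wz":-5,"jaw":0},{"x":5,"y":-200,"z":0,"wx":0,"wy":0,"wz":-5,"jaw":0},{"x":5,"y":-240,"z":0,"wx":0,"wy":0,"wz":-5,"jaw":0},{"x":5,"y":-280,"z":0,"wx":0,"wy":0,"wz":-5,"jaw":0},{"x":5,"y":-320,"z":0,"wx":0,"wy":0,"wz":-5,"jaw":0}]'
```

```text
time_s: 4.52
position: [0.4346, -0.0004, 0.2996]
tool_rot: [-0.0, 0.916, -0.402, 0.001]
contact_force: [0.6, -0.6, -0.6]
finger_gap: 0.005
time_s: 5.18
position: [0.4394, -0.3204, 0.2995]
tool_rot: [-0.0, 0.899, -0.439, 0.0]
contact_force: [1.8, 0.5, 0.2]
finger_gap: 0.007
```

```bash
python3 -m jog '[{"x":0,"y":-30,"z":0,"wx":0,"wy":0,"wz":0,"jaw":0},{"x":15,"y":-70,"z":0,"wx":0,"wy":0,"wz":0,"jaw":0},{"x":15,"y":-108,"z":-20,"wx":0,"wy":0,"wz":0,"jaw":0},{"x":15,"y":-108,"z":-60,"wx":0,"wy":0,"wz":0,"jaw":0},{"x":15,"y":-108,"z":-100,"wx":0,"wy":0,"wz":0,"jaw":0},{"x":15,"y":-108,"z":-140,"wx":0,"wy":0,"wz":0,"jaw":0},{"x":15,"y":-108,"z":-165,"wx":0,"wy":0,"wz":0,"jaw":0},{"x":15,"y":-108,"z":-165,"wx":0,"wy":0,"wz":0,"jaw":0}]'
python3 -c "
from h import *
s=r.get_state();print(s['position'],s['joints'],s['tool_rot'])
snap('top','t1');snap('scene','s1')
a=cv2.imread('pics/t1.png')[150:370,270:490];b=cv2.imread('pics/s1.png')[205:375,300:470]
cv2.imwrite('pics/c1.png',np.hstack([cv2.resize(a,(400,400),interpolation=2),cv2.resize(b,(400,400),interpolation=2)]))"
```

```text
time_s: 5.85
position: [0.4513, -0.423, 0.1277]
tool_rot: [-0.001, 0.898, -0.439, -0.005]
contact_force: [-0.0, 1.0, -0.7]
finger_gap: 0.003
[ 0.45132171 -0.4230283   0.12774741] [ 0.35697009  0.57355214  0.48002862  1.73306184 -0.31810973  0.92469772
  0.05896166] [-0.0013228   0.89848954 -0.43895896 -0.00546218]
```

View pics/c1.png

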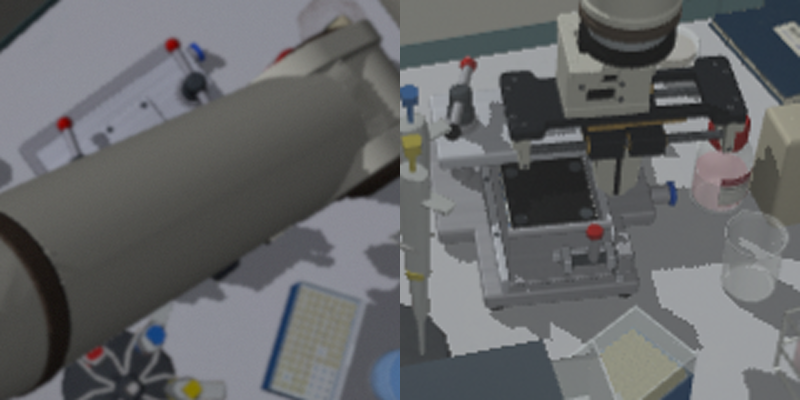

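The fingers hang behind and right of the stud, with the cap at crop (595,232). The arm hides the top view here. Next I settle, correct and lower.

```bash
python3 -m jog '[{"x":0,"y":-10,"z":0,"wx":0,"wy":0,"wz":0,"jaw":0},{"x":0,"y":-10,"z":0,"wx":0,"wy":0,"wz":0,"jaw":0},{"x":0,"y":-10,"z":0,"wx":0,"wy":0,"wz":0,"jaw":0}]'
```

```text
time_s: 6.2
position: [0.4554, -0.4389, 0.1368]
tool_rot: [0.001, 0.898, -0.44, 0.002]
contact_force: [-0.1, -0.1, -0.6]
finger_gap: -0.001
```

```bash
python3 -m jog '[{"x":0,"y":-10,"z":-10,"wx":0,"wy":0,"wz":0,"jaw":0},{"x":0,"y":-10,"z":-30,"wx":0,"wy":0,"wz":0,"jaw":0},{"x":0,"y":-10,"z":-42,"wx":0,"wy":0,"wz":0,"jaw":0},{"x":0,"y":-10,"z":-42,"wx":0,"wy":0,"wz":0,"jaw":0},{"x":0,"y":-10,"z":-42,"wx":0,"wy":0,"wz":0,"jaw":0}]'
python3 -c "
from h import *
b=snap('scene','s2')[255:345,330:440,::-1]
cv2.imwrite('pics/c2.png',cv2.resize(b,(660,540),interpolation=2))"
```

```text
time_s: 6.62
position: [0.4539, -0.4461, 0.0911]
tool_rot: [-0.0, 0.898, -0.439, -0.001]
contact_force: [0.6, -0.2, -1.3]
finger_gap: 0.004
```

View pics/c2.png

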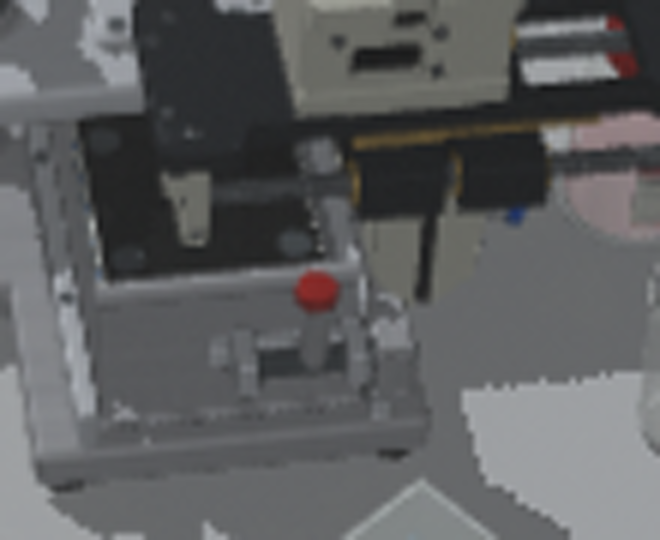

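```bash
python3 -c "
from h import *
s=r.get_state();p=s['position'];print(p,s['contact_force'])
p=np.array(p)-[0,0,.025]
q=np.load('q2.npy')
for d in(0,.01,.015,.019):
  e=np.array([-.618,.786,0])*d; print(d,(proj('scene',p+e)-[330,255])*6,(proj('scene',p-e)-[330,255])*6)
c,S=np.cos(q[2]),np.sin(q[2]);v=p[:2]-q[:2];print('press',c*v[0]+S*v[1],-S*v[0]+c*v[1])
"
```

```text
[ 0.45445499 -0.44657514  0.09202283] [-0.44345778 -0.59230453  0.29154519]
0 [411.51928007 314.18410893] [411.51928007 314.18410893]
0.01 [382.804864   316.87563473] [440.20796318 311.49736466]
0.015 [368.43783419 318.22320957] [454.54282595 310.15576682]
0.019 [356.93943287 319.30214607] [466.00622844 309.0833334 ]
press -0.14995523056907917 -0.06311147632245429
```

```bash
python3 -m jog '[{"x":-4.9,"y":6.3,"z":2,"wx":0,"wy":0,"wz":0,"jaw":0},{"x":-9.3,"y":11.8,"z":2,"wx":0,"wy":0,"wz":0,"jaw":0},{"x":-13,"y":16.5,"z":2,"wx":0,"wy":0,"wz":0,"jaw":0},{"x":-17.3,"y":22,"z":2,"wx":0,"wy":0,"wz":0,"jaw":0},{"x":-17.3,"y":22,"z":2,"wx":0,"wy":0,"wz":0,"jaw":0},{"x":-17.3,"y":22,"z":2,"wx":0,"wy":0,"wz":0,"jaw":0}]'
cat > cap.py <<'E'
from balls import *
im=imaging.get_image("scene"); q=np.load("q2.npy")
w=im.astype(float)[270:330,330:410]; wt=np.clip(w[...,0]-w[...,1:].max(-1)-35,0,None)
n,lab,st,ce=cv2.connectedComponentsWithStats((wt>0).astype(np.uint8))
c,S=np.cos(q[2]),np.sin(q[2])
for i in range(1,n):
    if st[i,4]>8:
        vv,uu=np.mgrid[270:330,330:410]; m=wt*(lab==i); uv=np.array([(m*uu).sum(),(m*vv).sum()])/m.sum()
        X=atz("scene",uv,.0835); v=X[:2]-q[:2]; print(uv,st[i,4],"press x,y",c*v[0]+S*v[1],-S*v[0]+c*v[1])
E
python3 cap.py
```

```text
time_s: 7.17
position: [0.4372, -0.4241, 0.0945]
tool_rot: [-0.0, 0.898, -0.439, 0.0]
contact_force: [0.1, 0.3, 1.0]
finger_gap: 0.006
[380.7098 304.1696] 13 press x,y -0.15133759796753982 -0.02481123227656981
```

```bash
python3 -m jog '[{"x":-3,"y":4,"z":0,"wx":0,"wy":0,"wz":0,"jaw":0},{"x":-6.2,"y":7.9,"z":0,"wx":0,"wy":0,"wz":0,"jaw":0},{"x":-6.2,"y":7.9,"z":0,"wx":0,"wy":0,"wz":0,"jaw":0},{"x":-6.2,"y":7.9,"z":0,"wx":0,"wy":0,"wz":0,"jaw":0}]'
python3 cap.py
python3 -c "
from h import *
b=snap('scene','s3')[255:345,330:440,::-1]
cv2.imwrite('pics/c3.png',cv2.resize(b,(660,540),interpolation=2))"
```

```text
time_s: 7.55
position: [0.4308, -0.4164, 0.094]
tool_rot: [-0.0, 0.898, -0.439, -0.0]
contact_force: [-0.2, 0.4, 0.2]
finger_gap: 0.003
```

View pics/c3.png

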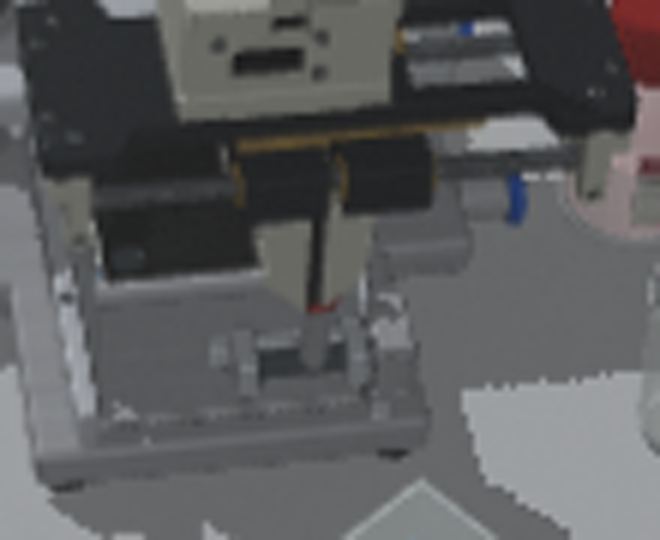

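```bash
python3 -c "
from h import *
print(r.tips_ahead,[a for a in dir(r) if a[0]!='_']); s=r.get_state();print(s)"
```

```text
0.025 ['IKError', 'close_job', 'get_state', 'tips_ahead']
{'time_s': 7.65, 'joints': array([ 0.37377197,  0.583018  ,  0.46501673,  1.81062057, -0.34184852,
        0.82787897,  0.09738961]), 'qvel': array([ 0.00064185, -0.00102392, -0.00046972, -0.00430166,  0.0024855 ,
       -0.00010109, -0.0002666 ]), 'effort': array([-2.93891388e-02, -5.36164176e+01,  8.07422608e+00, -2.17211992e+01,
       -4.21019748e-02,  6.51563890e-02,  5.31701164e-05]), 'position': array([ 0.43110415, -0.41678703,  0.09417587]), 'tool_rot': array([ 2.67497150e-05,  8.98445127e-01, -4.39085804e-01,  9.87937917e-05]), 'contact_force': array([-0.79569921,  1.18985278,  0.52700754]), 'torque': array([-0.11755846,  0.11595444, -0.05020079]), 'finger_gap': 0.002867562036992268}
```

The finger covers the cap without any contact force, which suggests the tips sit higher than the nominal 25 mm ahead. I'll touch down gently on the cap to measure it.

```bash
for i in 1 2 3; do python3 -m jog '[{"x":0,"y":0,"z":-2,"wx":0,"wy":0,"wz":0,"jaw":0},{"x":0,"y":0,"z":-2,"wx":0,"wy":0,"wz":0,"jaw":0}]' | egrep 'pos|force'; done; python3 cap.py
```

```text
position: [0.431, -0.4167, 0.0918]
contact_force: [0.2, -0.1, 0.1]
position: [0.4312, -0.4171, 0.0909]
contact_force: [-2.5, 1.6, 6.4]
position: [0.4312, -0.4174, 0.0904]
contact_force: [-4.4, 4.5, 18.1]
```

```bash
python3 -m jog '[{"x":0,"y":0,"z":10,"wx":0,"wy":0,"wz":0,"jaw":0},{"x":0,"y":0,"z":10,"wx":0,"wy":0,"wz":0,"jaw":0},{"x":13,"y":-16.5,"z":10,"wx":0,"wy":0,"wz":0,"jaw":0},{"x":13,"y":-16.5,"z":10,"wx":0,"wy":0,"wz":0,"jaw":0},{"x":13,"y":-16.5,"z":1,"wx":0,"wy":0,"wz":0,"jaw":0},{"x":13,"y":-16.5,"z":1,"wx":0,"wy":0,"wz":0,"jaw":0}]'| egrep 'pos|force'
for i in 1 2 3; do python3 -m jog '[{"x":0,"y":0,"z":-4,"wx":0,"wy":0,"wz":0,"jaw":0},{"x":0,"y":0,"z":-4,"wx":0,"wy":0,"wz":0,"jaw":0}]' | egrep 'pos|force'; done
python3 cap.py; python3 -c "
from h import *
b=snap('scene','s4')[255:345,330:440,::-1]
cv2.imwrite('pics/c4.png',cv2.resize(b,(660,540),interpolation=2))"
```

```text
position: [0.4428, -0.432, 0.0869]
contact_force: [-0.3, 0.2, 0.1]
position: [0.4437, -0.4328, 0.0844]
contact_force: [-0.3, -1.1, 1.7]
position: [0.4449, -0.4342, 0.082]
contact_force: [1.0, -1.0, 5.2]
position: [0.4457, -0.435, 0.079]
contact_force: [0.5, -1.7, 9.3]
[381.1183 302.7718] 35 press x,y -0.1476589731519263 -0.026317085664287074
```

View pics/c4.png

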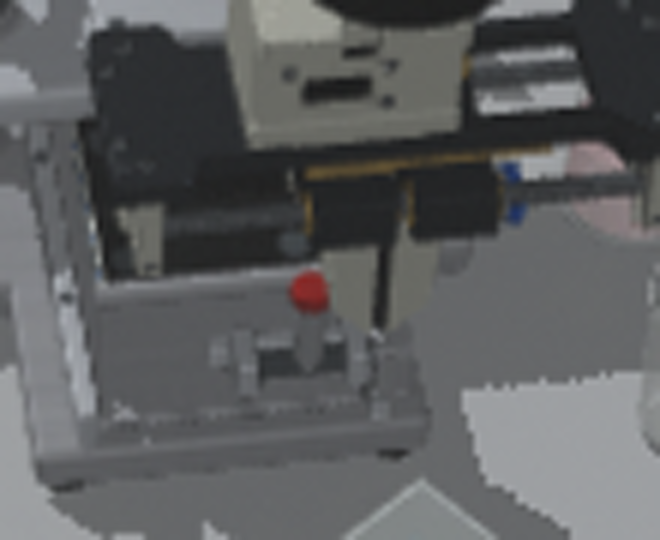

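The tapered fingers now wedge against the cap's right side, with the cap at crop (310,292), about 2 mm to the left. I'll push it toward +y in steps.

```bash
python3 -m jog '[{"x":-3,"y":3.8,"z":0,"wx":0,"wy":0,"wz":0,"jaw":0},{"x":-6.2,"y":7.9,"z":0,"wx":0,"wy":0,"wz":0,"jaw":0},{"x":-6.2,"y":7.9,"z":0,"wx":0,"wy":0,"wz":0,"jaw":0}]'| egrep 'pos|force'
python3 cap.py
python3 -m jog '[{"x":-3,"y":3.8,"z":0,"wx":0,"wy":0,"wz":0,"jaw":0},{"x":-5,"y":6.3,"z":0,"wx":0,"wy":0,"wz":0,"jaw":0},{"x":-5,"y":6.3,"z":0,"wx":0,"wy":0,"wz":0,"jaw":0}]'| egrep 'pos|force'
python3 cap.py
```

```text
position: [0.4387, -0.4262, 0.0788]
contact_force: [0.6, -0.1, 8.0]
[375.5406 303.2083] 34 press x,y -0.14743345596570787 -0.014830185170804616
position: [0.4344, -0.4208, 0.0789]
contact_force: [0.4, -2.4, 6.5]
[372.1709 303.5937] 35 press x,y -0.14762663874115398 -0.007839784710686137
```

```bash
python3 -m jog '[{"x":-1.5,"y":1.9,"z":0,"wx":0,"wy":0,"wz":0,"jaw":0},{"x":-1.5,"y":1.9,"z":0,"wx":0,"wy":0,"wz":0,"jaw":0}]'| egrep 'pos|force'
python3 cap.py
python3 -m jog '[{"x":6,"y":-8,"z":0,"wx":0,"wy":0,"wz":0,"jaw":0},{"x":6,"y":-8,"z":30,"wx":0,"wy":0,"wz":0,"jaw":0},{"x":6,"y":-8,"z":50,"wx":0,"wy":0,"wz":0,"jaw":0},{"x":6,"y":-8,"z":50,"wx":0,"wy":0,"wz":0,"jaw":0}]'
python3 cap.py
```

```text
position: [0.434, -0.4203, 0.0793]
contact_force: [5.0, -5.2, 3.7]
[372.0667 303.5875] 33 press x,y -0.14758350897110373 -0.007632005601642261
time_s: 10.45
position: [0.4389, -0.4272, 0.1308]
tool_rot: [0.001, 0.898, -0.439, 0.003]
contact_force: [0.6, -0.5, 0.5]
finger_gap: 0.003
[372.4909 303.5493] 37 press x,y -0.14758714000600676 -0.008506814099907167
```

```bash
python3 -c "
from h import *
p=np.array([.4457,-.435,.079]);ex=np.array([.786,.618,0])
for a in(.0,.005,.01,.015,.02,.025):
  print(a,[((proj('scene',p-[0,0,a]+ex*d)-[330,255])*6).round() for d in(0,-.0095)])
b=snap('scene','s5')[225:345,320:450,::-1]
cv2.imwrite('pics/c5.png',cv2.resize(b,(780,720)[:2],interpolation=2)[:600])"
```

```text
0.0 [array([372., 294.]), array([377., 315.])]
0.005 [array([371., 304.]), array([376., 324.])]
0.01 [array([370., 314.]), array([375., 334.])]
0.015 [array([369., 323.]), array([374., 344.])]
0.02 [array([368., 333.]), array([374., 354.])]
0.025 [array([368., 343.]), array([373., 363.])]
```

View pics/c5.png

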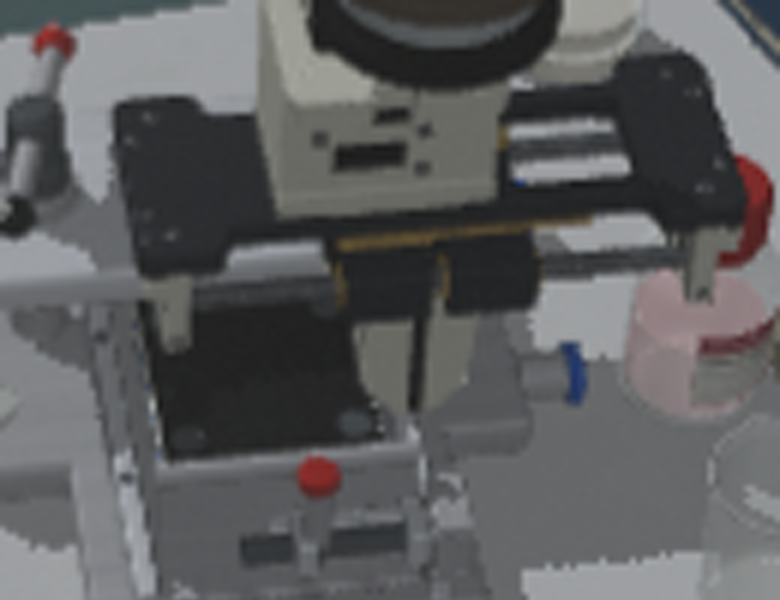

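The cap sits drawn at the left of its travel (crop 320,475), and the tool is free. Before the tray push I'll check how the forearm clears the pipette stand.

View pics/s5.png

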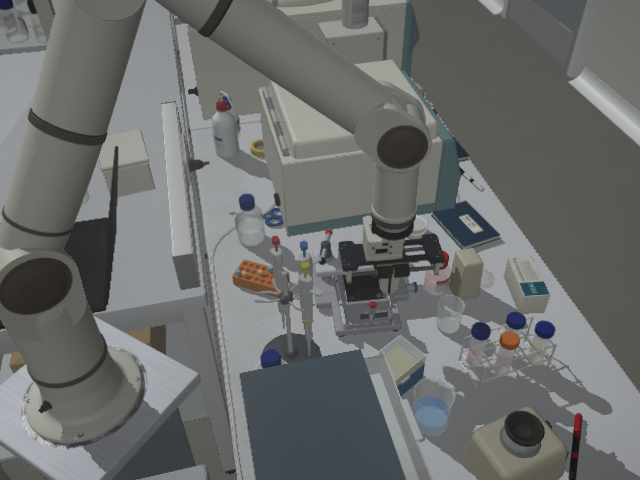

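The forearm is well above everything. Next I turn the jaw 90° and go in front of the tray face.

```bash
python3 -m jog '[{"x":-10,"y":4,"z":15,"wx":0,"wy":0,"wz":7,"jaw":0},{"x":-20,"y":8,"z":15,"wx":0,"wy":0,"wz":14,"jaw":0},{"x":-30,"y":12,"z":15,"wx":0,"wy":0,"wz":21,"jaw":0},{"x":-40,"y":20,"z":15,"wx":0,"wy":0,"wz":28,"jaw":0},{"x":-46,"y":30,"z":15,"wx":0,"wy":0,"wz":35,"jaw":0},{"x":-46,"y":35,"z":15,"wx":0,"wy":0,"wz":42,"jaw":0},{"x":-46,"y":35,"z":15,"wx":0,"wy":0,"wz":49,"jaw":0},{"x":-46,"y":35,"z":15,"wx":0,"wy":0,"wz":56,"jaw":0}]'
python3 -m jog '[{"x":0,"y":0,"z":0,"wx":0,"wy":0,"wz":7,"jaw":0},{"x":0,"y":0,"z":0,"wx":0,"wy":0,"wz":14,"jaw":0},{"x":0,"y":0,"z":0,"wx":0,"wy":0,"wz":21,"jaw":0},{"x":0,"y":0,"z":0,"wx":0,"wy":0,"wz":28,"jaw":0},{"x":0,"y":0,"z":0,"wx":0,"wy":0,"wz":34,"jaw":0},{"x":0,"y":0,"z":0,"wx":0,"wy":0,"wz":34,"jaw":0},{"x":0,"y":0,"z":0,"wx":0,"wy":0,"wz":34,"jaw":0}]'
```

```text
time_s: 11.22
position: [0.3905, -0.3884, 0.1407]
tool_rot: [-0.001, 0.999, 0.038, -0.001]
contact_force: [0.8, -0.6, 0.1]
finger_gap: 0.005
time_s: 11.8
position: [0.3906, -0.3893, 0.141]
tool_rot: [-0.001, 0.946, 0.323, -0.0]
contact_force: [0.0, 0.7, 0.3]
finger_gap: 0.008
```

```bash
python3 -m jog '[{"x":0,"y":0,"z":-30,"wx":0,"wy":0,"wz":0,"jaw":0},{"x":0,"y":0,"z":-50,"wx":0,"wy":0,"wz":0,"jaw":0},{"x":0,"y":0,"z":-63,"wx":0,"wy":0,"wz":0,"jaw":0},{"x":0,"y":0,"z":-63,"wx":0,"wy":0,"wz":0,"jaw":0},{"x":0,"y":0,"z":-63,"wx":0,"wy":0,"wz":0,"jaw":0}]'| egrep 'pos|force'
python3 -m jog '[{"x":7.9,"y":6.2,"z":0,"wx":0,"wy":0,"wz":0,"jaw":0},{"x":15.7,"y":12.4,"z":0,"wx":0,"wy":0,"wz":0,"jaw":0},{"x":19.6,"y":15.5,"z":0,"wx":0,"wy":0,"wz":0,"jaw":0},{"x":23.6,"y":18.5,"z":0,"wx":0,"wy":0,"wz":0,"jaw":0},{"x":23.6,"y":18.5,"z":0,"wx":0,"wy":0,"wz":0,"jaw":0}]'| egrep 'pos|force'
python3 cap.py; python3 -c "
from h import *
b=snap('scene','s6')[225:345,310:440,::-1]
cv2.imwrite('pics/c6.png',cv2.resize(b,(650,600),interpolation=2))"
```

```text
position: [0.3906, -0.3894, 0.0782]
contact_force: [0.5, -0.4, 0.7]
position: [0.4168, -0.3711, 0.0802]
contact_force: [0.1, 0.4, 1.4]
```

View pics/c6.png

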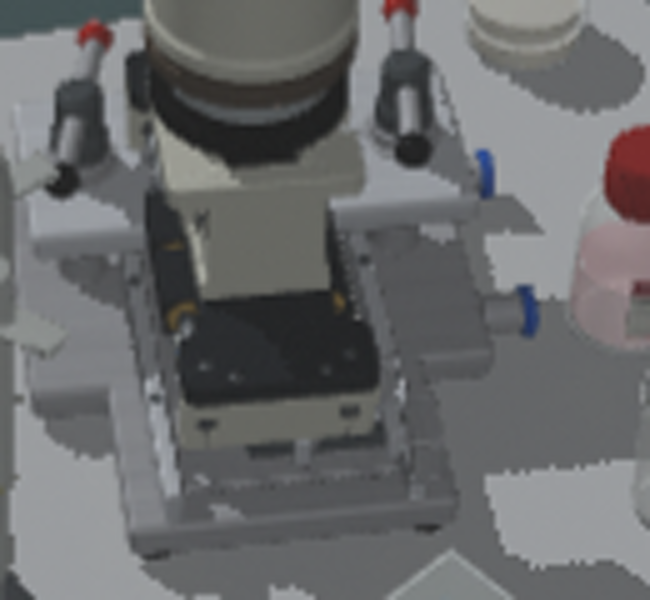

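```bash
python3 -m jog '[{"x":-15,"y":-12,"z":0,"wx":0,"wy":0,"wz":0,"jaw":0},{"x":-22,"y":-22,"z":0,"wx":0,"wy":0,"wz":0,"jaw":0},{"x":-22,"y":-22,"z":-9,"wx":0,"wy":0,"wz":0,"jaw":0},{"x":-22,"y":-22,"z":-9,"wx":0,"wy":0,"wz":0,"jaw":0}]'| egrep 'pos|force'
python3 cap.py
for i in 1 2 3 4 5; do python3 -m jog '[{"x":4,"y":3.1,"z":0,"wx":0,"wy":0,"wz":0,"jaw":0},{"x":7.9,"y":6.2,"z":0,"wx":0,"wy":0,"wz":0,"jaw":0}]'| egrep 'pos|force';done
```

```text
position: [0.3915, -0.3939, 0.0687]
contact_force: [-0.0, -0.1, -0.2]
position: [0.4015, -0.3867, 0.0699]
contact_force: [0.1, 0.3, -1.0]
position: [0.41, -0.3802, 0.0702]
contact_force: [-0.0, 0.1, 0.6]
position: [0.4165, -0.375, 0.0703]
contact_force: [-2.3, -0.6, -0.2]
position: [0.4244, -0.3688, 0.0702]
contact_force: [-2.4, -1.7, 1.2]
position: [0.4326, -0.3624, 0.0702]
contact_force: [-2.6, -1.9, 2.5]
```

```bash
for i in 1 2 3 4; do python3 -m jog '[{"x":4,"y":3.1,"z":0,"wx":0,"wy":0,"wz":0,"jaw":0},{"x":7.9,"y":6.2,"z":0,"wx":0,"wy":0,"wz":0,"jaw":0}]'| egrep 'pos|force';done
for i in 1 2; do python3 -m jog '[{"x":2,"y":1.6,"z":0,"wx":0,"wy":0,"wz":0,"jaw":0},{"x":3.1,"y":2.5,"z":0,"wx":0,"wy":0,"wz":0,"jaw":0}]'| egrep 'pos|force';done
```

```text
position: [0.4406, -0.356, 0.0702]
contact_force: [-3.1, -0.2, 1.7]
position: [0.4485, -0.3498, 0.0701]
contact_force: [-2.8, -1.0, 2.4]
position: [0.4564, -0.3435, 0.0701]
contact_force: [-3.2, -0.5, 2.6]
position: [0.4604, -0.3403, 0.07]
contact_force: [-19.2, -10.7, 9.6]
position: [0.4604, -0.3403, 0.07]
contact_force: [-20.5, -10.5, 10.5]
position: [0.4605, -0.3402, 0.07]
contact_force: [-26.0, -14.2, 12.9]
```

```bash
python3 -m jog '[{"x":-12,"y":-9.4,"z":0,"wx":0,"wy":0,"wz":0,"jaw":0},{"x":-12,"y":-9.4,"z":20,"wx":0,"wy":0,"wz":0,"jaw":0},{"x":-12,"y":-9.4,"z":60,"wx":0,"wy":0,"wz":-7,"jaw":0},{"x":-12,"y":-9.4,"z":100,"wx":0,"wy":0,"wz":-14,"jaw":0},{"x":-12,"y":-9.4,"z":140,"wx":0,"wy":0,"wz":-21,"jaw":0},{"x":-12,"y":-9.4,"z":140,"wx":0,"wy":0,"wz":-28,"jaw":0},{"x":-12,"y":-9.4,"z":140,"wx":0,"wy":0,"wz":-35,"jaw":0},{"x":-12,"y":-9.4,"z":140,"wx":0,"wy":0,"wz":-42,"jaw":0}]'
python3 -c "
from h import *
b=snap('scene','s7')[225:345,310:440,::-1]; snap('top','t7')
cv2.imwrite('pics/c7.png',cv2.resize(b,(650,600),interpolation=2))"; python3 cap.py
```

```text
time_s: 15.62
position: [0.4604, -0.3416, 0.2115]
tool_rot: [0.0, 0.999, -0.038, 0.002]
contact_force: [-0.3, 0.5, -0.4]
finger_gap: 0.003
[366.9117 279.2175] 33 press x,y -0.07746545918951597 -0.008400076384614805
```

View pics/c7.png

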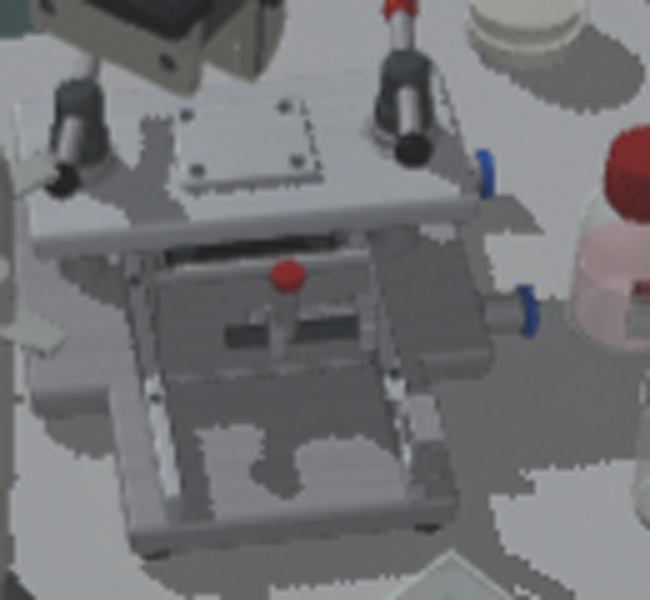

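The tray is home: cap.py puts the cap at press x -0.0775, the predicted home position. The top edge of the plate is clear in the crop. Next is a small planner for the knob strokes.

```bash
cat > plan.py <<'E'
import sys
from h import *
HUB={"L":np.array([.4889,-.2477]),"R":np.array([.5779,-.3609])}
def hsup(th,jaw=-52,a=16,b=9.5):   # half extent of finger along pushing direction (normal to bar at angle th)
    d=np.radians(th-90-jaw); return a*abs(np.cos(d))+b*abs(np.sin(d))
def lag(th,R): return np.degrees(np.arcsin((hsup(th)+5)/R))
def plan(side,bar,ins,delta,n,R=37):
    """bar: world angle of the arm to push; ins: insertion angle; ends with the arm turned by delta rad clockwise"""
    end=bar-np.degrees(delta); fin=end+lag(end,R); c=lambda t:HUB[side]+.001*R*np.array([np.cos(np.radians(t)),np.sin(np.radians(t))])
    print(side,"insert xy",c(ins).round(4),"touch at",round(bar+lag(bar,R)),"final finger angle",round(fin),"arm",round(end))
    for t in np.linspace(ins,fin,n+1)[1:]: print(round(t),((c(t)-c(ins))*1000).round(1))
if __name__=="__main__":
    s=sys.argv; plan(s[1],*map(float,s[2:5]),int(s[5]),*map(float,s[6:7]))
E
cat > ang.py <<'E'
import sys
from balls import *
# bar angle (world, deg) from the red and black ball; args: zL zR
HUB={"L":np.array([.4889,-.2477]),"R":np.array([.5779,-.3609])}
z={"L":float(sys.argv[1]),"R":float(sys.argv[2])}
for c in("scene","top"):
    im=imaging.get_image(c).astype(float); m=(im[...,0]-im[...,1:].max(-1)-35>0).astype(np.uint8)
    n,lab,st,ce=cv2.connectedComponentsWithStats(m)
    for s in "LR":
        for i in range(1,n):
            if 4<=st[i,4]<80:
                wt=np.clip(im[...,0]-im[...,1:].max(-1)-35,0,None)*(lab==i); vv,uu=np.nonzero(wt); w=wt[vv,uu]
                v=atz(c,((w*uu).sum()/w.sum(),(w*vv).sum()/w.sum()),z[s])[:2]-HUB[s]; d=np.hypot(*v)*1000
                if 36<d<60: print(c,s,"red angle",round(np.degrees(np.arctan2(v[1],v[0])),1),"r",round(d,1),"area",st[i,4])
E
python3 ang.py .120 .121; python3 plan.py R 32 122 1.5 8
python3 -c "
from h import *
print(atz('top',(428,188),.1),atz('scene',(440,258),.103))"
```

```text
scene R red angle 31.9 r 48.3 area 20
R insert xy [ 0.5583 -0.3295] touch at 68 final finger angle -30 arm -54
103 [11.3  4.7]
84 [23.5  5.4]
65 [35.2  2.2]
46 [45.3 -4.8]
27 [ 52.6 -14.6]
8 [ 56.2 -26.2]
-11 [ 55.9 -38.4]
-30 [ 51.7 -49.9]
[ 0.60264633 -0.45965023  0.1       ] [ 0.59716748 -0.47103813  0.103     ]
```

```bash
python3 -m jog '[{"x":20,"y":2,"z":-10,"wx":0,"wy":0,"wz":-7,"jaw":0},{"x":50,"y":5,"z":-10,"wx":0,"wy":0,"wz":-14,"jaw":0},{"x":80,"y":8,"z":-10,"wx":0,"wy":0,"wz":-21,"jaw":0},{"x":98,"y":12,"z":-10,"wx":0,"wy":0,"wz":-28,"jaw":0},{"x":98,"y":12,"z":-10,"wx":0,"wy":0,"wz":-35,"jaw":0},{"x":98,"y":12,"z":-10,"wx":0,"wy":0,"wz":-42,"jaw":0},{"x":98,"y":12,"z":-10,"wx":0,"wy":0,"wz":-48,"jaw":0},{"x":98,"y":12,"z":-10,"wx":0,"wy":0,"wz":-48,"jaw":0}]'
```

```text
time_s: 16.53
position: [0.5565, -0.3299, 0.1994]
tool_rot: [0.0, 0.898, -0.439, -0.0]
contact_force: [-0.5, 0.2, -0.5]
finger_gap: 0.004
```

```bash
python3 -m jog '[{"x":2,"y":0,"z":-35,"wx":0,"wy":0,"wz":0,"jaw":0},{"x":2,"y":0,"z":-65,"wx":0,"wy":0,"wz":0,"jaw":0},{"x":2,"y":0,"z":-80,"wx":0,"wy":0,"wz":0,"jaw":0},{"x":2,"y":0,"z":-91,"wx":0,"wy":0,"wz":0,"jaw":0},{"x":2,"y":0,"z":-91,"wx":0,"wy":0,"wz":0,"jaw":0},{"x":2,"y":0,"z":-91,"wx":0,"wy":0,"wz":0,"jaw":0}]' | egrep 'pos|force'; python3 ang.py .120 .121
```

```text
position: [0.5582, -0.3304, 0.1091]
contact_force: [0.2, 0.3, 0.5]
scene L red angle 24.3 r 48.5 area 20
```

```bash
python3 -m jog '[{"x":11,"y":5,"z":0,"wx":0,"wy":0,"wz":0,"jaw":0},{"x":23,"y":6,"z":0,"wx":0,"wy":0,"wz":0,"jaw":0},{"x":35,"y":3,"z":0,"wx":0,"wy":0,"wz":0,"jaw":0},{"x":45,"y":-4,"z":0,"wx":0,"wy":0,"wz":0,"jaw":0}]' | egrep 'pos|force'
python3 -m jog '[{"x":7,"y":-10,"z":-1,"wx":0,"wy":0,"wz":0,"jaw":0},{"x":11,"y":-22,"z":-1,"wx":0,"wy":0,"wz":0,"jaw":0},{"x":11,"y":-34,"z":-2,"wx":0,"wy":0,"wz":0,"jaw":0},{"x":7,"y":-46,"z":-2,"wx":0,"wy":0,"wz":0,"jaw":0},{"x":7,"y":-46,"z":-2,"wx":0,"wy":0,"wz":0,"jaw":0}]' | egrep 'pos|force'
python3 ang.py .120 .118
```

```text
position: [0.6043, -0.3309, 0.1098]
contact_force: [-6.4, 5.3, 0.7]
position: [0.6106, -0.3808, 0.1076]
contact_force: [1.1, 0.8, -0.7]
scene L red angle 24.3 r 48.6 area 20
scene R red angle -59.6 r 46.9 area 28
```

```bash
sed -i 's/a=16/a=18/' plan.py; python3 plan.py L 204 294 2.2 9
python3 -m jog '[{"x":1,"y":4,"z":2,"wx":0,"wy":0,"wz":0,"jaw":0},{"x":1,"y":4,"z":35,"wx":0,"wy":0,"wz":0,"jaw":0},{"x":-20,"y":20,"z":55,"wx":0,"wy":0,"wz":0,"jaw":0},{"x":-48,"y":46,"z":55,"wx":0,"wy":0,"wz":0,"jaw":0},{"x":-76,"y":73,"z":55,"wx":0,"wy":0,"wz":0,"jaw":0},{"x":-106,"y":99,"z":55,"wx":0,"wy":0,"wz":0,"jaw":0},{"x":-106,"y":99,"z":35,"wx":0,"wy":0,"wz":0,"jaw":0},{"x":-106,"y":99,"z":35,"wx":0,"wy":0,"wz":0,"jaw":0}]' | egrep 'pos|force|time'
```

```text
L insert xy [ 0.5039 -0.2815] touch at 246 final finger angle 120 arm 78
275 [-12.   -3.1]
255 [-24.4  -2. ]
236 [-35.7   3.1]
217 [-44.7  11.7]
197 [-50.3  22.7]
178 [-52.  35.]
159 [-49.6  47.1]
140 [-43.2  57.8]
120 [-33.7  65.8]
time_s: 18.65
position: [0.5024, -0.2776, 0.1411]
contact_force: [0.3, 0.3, -0.3]
```

```bash
python3 -m jog '[{"x":0,"y":0,"z":-20,"wx":0,"wy":0,"wz":0,"jaw":0},{"x":0,"y":0,"z":-35,"wx":0,"wy":0,"wz":0,"jaw":0},{"x":0,"y":0,"z":-35,"wx":0,"wy":0,"wz":0,"jaw":0}]' | egrep 'pos|force'
python3 -m jog '[{"x":-12,"y":-3,"z":0,"wx":0,"wy":0,"wz":0,"jaw":0},{"x":-24.4,"y":-2,"z":0,"wx":0,"wy":0,"wz":0,"jaw":0},{"x":-35.7,"y":3,"z":0,"wx":0,"wy":0,"wz":0,"jaw":0},{"x":-44.7,"y":11.7,"z":0,"wx":0,"wy":0,"wz":0,"jaw":0},{"x":-50.3,"y":22.7,"z":-1,"wx":0,"wy":0,"wz":0,"jaw":0},{"x":-52,"y":35,"z":-2,"wx":0,"wy":0,"wz":0,"jaw":0}]' | egrep 'pos|force'
python3 -m jog '[{"x":2.5,"y":12,"z":-1,"wx":0,"wy":0,"wz":0,"jaw":0},{"x":9,"y":22.8,"z":-2,"wx":0,"wy":0,"wz":0,"jaw":0},{"x":18,"y":31,"z":-2,"wx":0,"wy":0,"wz":0,"jaw":0},{"x":18,"y":31,"z":-2,"wx":0,"wy":0,"wz":0,"jaw":0}]' | egrep 'pos|force'
python3 ang.py .116 .118
```

```text
position: [0.5043, -0.2807, 0.1057]
contact_force: [-1.2, 0.3, 0.6]
position: [0.4535, -0.2512, 0.108]
contact_force: [5.4, -8.4, -2.1]
position: [0.4694, -0.2168, 0.1044]
contact_force: [-4.0, -1.5, 2.2]
scene L red angle -100.3 r 47.6 area 31
scene R red angle -56.7 r 46.2 area 30
top L red angle -99.2 r 46.6 area 32
top R red angle -55.5 r 46.3 area 39
```

```bash
cat >> ang.py <<'E'
red={}
for c in("scene","top"):
    im=imaging.get_image(c).astype(float); W=np.clip(im[...,0]-im[...,1:].max(-1)-35,0,None); n,lab,st,ce=cv2.connectedComponentsWithStats((W>0).astype(np.uint8))
    for s in "LR":
        for i in range(1,n):
            if 4<=st[i,4]<80:
                vv,uu=np.nonzero(W*(lab==i)); w=W[vv,uu]; uv=np.array([(w*uu).sum()/w.sum(),(w*vv).sum()/w.sum()])
                d=np.hypot(*(atz(c,uv,z[s])[:2]-HUB[s])); 
                if .036<d<.060: red[c,s]=uv
for s in "LR":
    if ("scene",s) in red and ("top",s) in red: print(s,"tri z",tri(red["scene",s],red["top",s]))
E
python3 ang.py .116 .118; python3 plan.py R 123.5 213.5 2.2 9; python3 - <<'E'
from h import *
for n,a,b in(("L0",(327.823,230.8188),(304.341,217.4196)),("R0",(388.8177,225.046),(363.811,174.09))): print(n,tri(a,b))
E
```

```text
scene L red angle -100.2 r 47.7 area 31
scene R red angle -56.7 r 46.2 area 30
top L red angle -99.2 r 46.6 area 31
top R red angle -55.5 r 46.4 area 38
L tri z (array([ 0.4818, -0.2938,  0.1145]), np.float64(7.596812981911565e-05))
R tri z (array([ 0.6043, -0.3992,  0.117 ]), np.float64(0.00023417959018689176))
R insert xy [ 0.547  -0.3813] touch at 149 final finger angle 40 arm -3
194 [-5.  11.4]
175 [-6.  23.7]
156 [-2.8 35.7]
136 [ 4.1 46. ]
117 [14.1 53.4]
98 [26.  57.1]
78 [38.4 56.7]
59 [49.9 52.1]
40 [59.3 44. ]
L0 (array([ 0.53161707, -0.22864278,  0.1216217 ]), np.float64(0.00017142186571633537))
R0 (array([ 0.61810951, -0.33571419,  0.12177009]), np.float64(5.6029422821267834e-05))
```

```bash
python3 -m jog '[{"x":-3,"y":-2,"z":2,"wx":0,"wy":0,"wz":0,"jaw":0},{"x":-3,"y":-2,"z":35,"wx":0,"wy":0,"wz":0,"jaw":0},{"x":10,"y":-30,"z":56,"wx":0,"wy":0,"wz":0,"jaw":0},{"x":27,"y":-66,"z":56,"wx":0,"wy":0,"wz":0,"jaw":0},{"x":45,"y":-102,"z":56,"wx":0,"wy":0,"wz":0,"jaw":0},{"x":62,"y":-138,"z":56,"wx":0,"wy":0,"wz":0,"jaw":0},{"x":77,"y":-164,"z":40,"wx":0,"wy":0,"wz":0,"jaw":0},{"x":77,"y":-164,"z":25,"wx":0,"wy":0,"wz":0,"jaw":0}]' | egrep 'pos|force|time'
python3 -m jog '[{"x":0,"y":0,"z":-20,"wx":0,"wy":0,"wz":0,"jaw":0},{"x":0,"y":0,"z":-24,"wx":0,"wy":0,"wz":0,"jaw":0},{"x":0,"y":0,"z":-24,"wx":0,"wy":0,"wz":0,"jaw":0}]' | egrep 'pos|force'
```

```text
time_s: 20.7
position: [0.5501, -0.3872, 0.1299]
contact_force: [-0.7, -0.3, 0.4]
position: [0.5466, -0.3783, 0.1027]
contact_force: [0.6, 0.2, 0.0]
```

```bash
python3 -m jog '[{"x":-5,"y":10,"z":0,"wx":0,"wy":0,"wz":0,"jaw":0},{"x":-6,"y":22,"z":0,"wx":0,"wy":0,"wz":0,"jaw":0},{"x":-3,"y":34,"z":0,"wx":0,"wy":0,"wz":0,"jaw":0},{"x":4,"y":43,"z":0,"wx":0,"wy":0,"wz":0,"jaw":0},{"x":14,"y":50.5,"z":-1,"wx":0,"wy":0,"wz":0,"jaw":0},{"x":26,"y":54,"z":-2,"wx":0,"wy":0,"wz":0,"jaw":0}]' | egrep 'pos|force'
python3 -m jog '[{"x":12,"y":-1,"z":0,"wx":0,"wy":0,"wz":0,"jaw":0},{"x":24,"y":-5,"z":-1,"wx":0,"wy":0,"wz":0,"jaw":0},{"x":32,"y":-12,"z":-2,"wx":0,"wy":0,"wz":0,"jaw":0},{"x":32,"y":-12,"z":-2,"wx":0,"wy":0,"wz":0,"jaw":0}]' | egrep 'pos|force'
python3 ang.py .116 .114
```

```text
position: [0.5701, -0.326, 0.1028]
contact_force: [-7.8, -0.6, 1.8]
position: [0.6064, -0.3343, 0.0997]
contact_force: [-0.8, 4.3, -1.7]
scene L red angle -98.9 r 45.3 area 32
scene R red angle -171.7 r 47.7 area 31
top L red angle -98.8 r 45.6 area 44
top R red angle -172.8 r 45.8 area 32
L tri z (array([ 0.4818, -0.2926,  0.1162]), np.float64(0.0002960970916916372))
R tri z (array([ 0.533 , -0.3668,  0.1117]), np.float64(2.97152469569262e-05))
```

```bash
python3 plan.py L -99 -9 2.6 10
python3 -m jog '[{"x":-1,"y":4,"z":2,"wx":0,"wy":0,"wz":0,"jaw":0},{"x":-1,"y":4,"z":35,"wx":0,"wy":0,"wz":0,"jaw":0},{"x":-15,"y":20,"z":58,"wx":0,"wy":0,"wz":0,"jaw":0},{"x":-40,"y":45,"z":58,"wx":0,"wy":0,"wz":0,"jaw":0},{"x":-65,"y":68,"z":58,"wx":0,"wy":0,"wz":0,"jaw":0},{"x":-81,"y":81,"z":50,"wx":0,"wy":0,"wz":0,"jaw":0},{"x":-81,"y":81,"z":30,"wx":0,"wy":0,"wz":0,"jaw":0},{"x":-81,"y":81,"z":10,"wx":0,"wy":0,"wz":0,"jaw":0}]' | egrep 'pos|force|time'
python3 -m jog '[{"x":0,"y":0,"z":-5,"wx":0,"wy":0,"wz":0,"jaw":0},{"x":0,"y":0,"z":-5,"wx":0,"wy":0,"wz":0,"jaw":0}]' | egrep 'pos|force|time'
```

```text
L insert xy [ 0.5254 -0.2535] touch at -57 final finger angle -217 arm -248
-30 [ -4.4 -12.6]
-51 [-13.1 -22.8]
-71 [-24.7 -29.3]
-92 [-37.9 -31.2]
-113 [-51.  -28.3]
-134 [-62.1 -20.9]
-155 [-70.  -10.1]
-175 [-73.4   2.8]
-196 [-72.1  16.1]
-217 [-66.1  28. ]
time_s: 22.65
position: [0.5251, -0.2566, 0.1124]
contact_force: [1.4, 0.4, 0.4]
time_s: 22.82
position: [0.5235, -0.2566, 0.1048]
contact_force: [-0.7, -0.6, -0.4]
```

```bash
python3 -m jog '[{"x":-3,"y":-10,"z":0,"wx":0,"wy":0,"wz":0,"jaw":0},{"x":-12,"y":-20,"z":0,"wx":0,"wy":0,"wz":0,"jaw":0},{"x":-23,"y":-27,"z":0,"wx":0,"wy":0,"wz":0,"jaw":0},{"x":-36,"y":-29,"z":0,"wx":0,"wy":0,"wz":0,"jaw":0},{"x":-49,"y":-26,"z":-1,"wx":0,"wy":0,"wz":0,"jaw":0},{"x":-60,"y":-18.5,"z":-2,"wx":0,"wy":0,"wz":0,"jaw":0}]' | egrep 'pos|force'
python3 -m jog '[{"x":-8,"y":11,"z":0,"wx":0,"wy":0,"wz":0,"jaw":0},{"x":-11.3,"y":24,"z":-1,"wx":0,"wy":0,"wz":0,"jaw":0},{"x":-10,"y":37,"z":-2,"wx":0,"wy":0,"wz":0,"jaw":0},{"x":-4,"y":49,"z":-3,"wx":0,"wy":0,"wz":0,"jaw":0},{"x":-4,"y":49,"z":-3,"wx":0,"wy":0,"wz":0,"jaw":0}]' | egrep 'pos|force'
python3 ang.py .111 .114
```

```text
position: [0.4673, -0.2796, 0.106]
contact_force: [8.9, -5.8, 2.9]
position: [0.4598, -0.229, 0.1017]
contact_force: [-0.7, -1.3, 1.1]
scene R red angle -173.1 r 45.7 area 33
top R red angle -174.1 r 44.9 area 41
R tri z (array([ 0.5335, -0.3656,  0.1132]), np.float64(0.00017144315780348156))
```

```bash
python3 plan.py R 6.5 96.5 2.4 10
python3 -m jog '[{"x":-2,"y":-4,"z":2,"wx":0,"wy":0,"wz":0,"jaw":0},{"x":-2,"y":-4,"z":35,"wx":0,"wy":0,"wz":0,"jaw":0},{"x":15,"y":-15,"z":60,"wx":0,"wy":0,"wz":0,"jaw":0},{"x":45,"y":-40,"z":60,"wx":0,"wy":0,"wz":0,"jaw":0},{"x":75,"y":-65,"z":60,"wx":0,"wy":0,"wz":0,"jaw":0},{"x":105,"y":-88,"z":60,"wx":0,"wy":0,"wz":0,"jaw":0},{"x":114,"y":-95,"z":35,"wx":0,"wy":0,"wz":0,"jaw":0},{"x":114,"y":-95,"z":15,"wx":0,"wy":0,"wz":0,"jaw":0}]' | egrep 'pos|force|time'
python3 -m jog '[{"x":0,"y":0,"z":-14,"wx":0,"wy":0,"wz":0,"jaw":0},{"x":0,"y":0,"z":-14,"wx":0,"wy":0,"wz":0,"jaw":0},{"x":0,"y":0,"z":-14,"wx":0,"wy":0,"wz":0,"jaw":0}]' | egrep 'pos|force|time'
python3 ang.py .111 .114
```

```text
R insert xy [ 0.5737 -0.3241] touch at 50 final finger angle -90 arm -131
78 [11.9 -0.6]
59 [23.1 -5. ]
41 [ 32.3 -12.6]
22 [ 38.5 -22.9]
3 [ 41.1 -34.5]
-15 [ 39.9 -46.4]
-34 [ 34.9 -57.3]
-52 [ 26.8 -66.1]
-71 [ 16.2 -71.7]
-90 [  4.5 -73.8]
time_s: 24.6
position: [0.5774, -0.324, 0.1153]
contact_force: [0.1, 0.2, -1.3]
time_s: 24.85
position: [0.573, -0.3201, 0.1002]
contact_force: [0.6, -0.7, 0.1]
scene R red angle -171.7 r 47.7 area 32
top L red angle 109.0 r 46.9 area 46
top R red angle -172.8 r 45.8 area 33
R tri z (array([ 0.5329, -0.3668,  0.1118]), np.float64(0.00019574777861385681))
```

```bash
python3 -m jog '[{"x":12,"y":-2,"z":0,"wx":0,"wy":0,"wz":0,"jaw":0},{"x":23,"y":-8,"z":0,"wx":0,"wy":0,"wz":0,"jaw":0},{"x":32.5,"y":-15.6,"z":0,"wx":0,"wy":0,"wz":0,"jaw":0},{"x":39,"y":-26,"z":0,"wx":0,"wy":0,"wz":0,"jaw":0},{"x":41.5,"y":-38,"z":-1,"wx":0,"wy":0,"wz":0,"jaw":0},{"x":40,"y":-50,"z":-1,"wx":0,"wy":0,"wz":0,"jaw":0}]' | egrep 'pos|force'
python3 -m jog '[{"x":-5,"y":-11,"z":-1,"wx":0,"wy":0,"wz":0,"jaw":0},{"x":-13,"y":-20,"z":-2,"wx":0,"wy":0,"wz":0,"jaw":0},{"x":-24,"y":-25.5,"z":-3,"wx":0,"wy":0,"wz":0,"jaw":0},{"x":-36,"y":-27.5,"z":-3,"wx":0,"wy":0,"wz":0,"jaw":0},{"x":-36,"y":-27.5,"z":-3,"wx":0,"wy":0,"wz":0,"jaw":0}]' | egrep 'pos|force'
python3 ang.py .111 .109
```

```text
position: [0.6125, -0.3665, 0.0995]
contact_force: [-4.5, 8.4, 0.4]
position: [0.5796, -0.399, 0.0994]
contact_force: [4.2, -0.4, 0.6]
```

```bash
python3 plan.py L -71 19 2.4 12
python3 -m jog '[{"x":4,"y":1,"z":2,"wx":0,"wy":0,"wz":0,"jaw":0},{"x":4,"y":1,"z":40,"wx":0,"wy":0,"wz":0,"jaw":0},{"x":-4,"y":30,"z":62,"wx":0,"wy":0,"wz":0,"jaw":0},{"x":-18,"y":66,"z":62,"wx":0,"wy":0,"wz":0,"jaw":0},{"x":-32,"y":102,"z":62,"wx":0,"wy":0,"wz":0,"jaw":0},{"x":-46,"y":138,"z":62,"wx":0,"wy":0,"wz":0,"jaw":0},{"x":-56,"y":161,"z":50,"wx":0,"wy":0,"wz":0,"jaw":0},{"x":-56,"y":161,"z":15,"wx":0,"wy":0,"wz":0,"jaw":0}]' | egrep 'pos|force|time'
python3 -m jog '[{"x":0,"y":0,"z":-12,"wx":0,"wy":0,"wz":0,"jaw":0},{"x":0,"y":0,"z":-12,"wx":0,"wy":0,"wz":0,"jaw":0},{"x":0,"y":0,"z":-12,"wx":0,"wy":0,"wz":0,"jaw":0}]' | egrep 'pos|force|time'
python3 ang.py .111 .109
```

```text
L insert xy [ 0.5239 -0.2357] touch at -39 final finger angle -174 arm -209
3 [  2.  -10.2]
-13 [  1.  -20.5]
-29 [ -2.7 -30.1]
-45 [ -9.  -38.4]
-61 [-17.3 -44.6]
-78 [-27.  -48.2]
-94 [-37.3 -49. ]
-110 [-47.5 -46.9]
-126 [-56.7 -42. ]
-142 [-64.1 -34.9]
-158 [-69.3 -25.9]
-174 [-71.8 -15.8]
time_s: 26.83
position: [0.5237, -0.2315, 0.1153]
contact_force: [0.8, 0.3, -1.4]
time_s: 27.08
position: [0.5213, -0.2383, 0.0996]
contact_force: [-0.2, -0.7, -0.1]
scene R red angle 53.8 r 49.0 area 22
top L red angle 114.0 r 45.9 area 16
top R red angle 50.0 r 47.4 area 21
R tri z (array([ 0.6067, -0.3234,  0.1107]), np.float64(0.0038967784941339773))
```

```bash
python3 -m jog '[{"x":4,"y":-8,"z":0,"wx":0,"wy":0,"wz":0,"jaw":0},{"x":3,"y":-18,"z":0,"wx":0,"wy":0,"wz":0,"jaw":0},{"x":-1,"y":-28,"z":0,"wx":0,"wy":0,"wz":0,"jaw":0},{"x":-7,"y":-36,"z":0,"wx":0,"wy":0,"wz":0,"jaw":0},{"x":-15.5,"y":-42,"z":0,"wx":0,"wy":0,"wz":0,"jaw":0},{"x":-25,"y":-46,"z":0,"wx":0,"wy":0,"wz":0,"jaw":0}]' | egrep 'pos|force'
python3 -m jog '[{"x":-10,"y":-1,"z":0,"wx":0,"wy":0,"wz":0,"jaw":0},{"x":-20.5,"y":1.3,"z":-1,"wx":0,"wy":0,"wz":0,"jaw":0},{"x":-20.5,"y":1.3,"z":-1,"wx":0,"wy":0,"wz":0,"jaw":0}]' | egrep 'pos|force'
python3 -m jog '[{"x":-9,"y":5,"z":0,"wx":0,"wy":0,"wz":0,"jaw":0},{"x":-9,"y":5,"z":0,"wx":0,"wy":0,"wz":0,"jaw":0}]' | egrep 'pos|force'
python3 ang.py .109 .109
```

```text
position: [0.5002, -0.2831, 0.1009]
contact_force: [7.6, 1.6, 0.9]
position: [0.4768, -0.2842, 0.1004]
contact_force: [1.9, -1.5, 3.1]
position: [0.469, -0.2794, 0.1007]
contact_force: [4.0, -3.1, 3.9]
scene R red angle 50.4 r 49.6 area 10
```

```bash
for k in 1; do python3 -m jog '[{"x":-7.4,"y":7,"z":-1,"wx":0,"wy":0,"wz":0,"jaw":0},{"x":-7.4,"y":7,"z":-1,"wx":0,"wy":0,"wz":0,"jaw":0}]' | egrep 'pos|force'
python3 -m jog '[{"x":-5.2,"y":9,"z":-1,"wx":0,"wy":0,"wz":0,"jaw":0},{"x":-5.2,"y":9,"z":-1,"wx":0,"wy":0,"wz":0,"jaw":0}]' | egrep 'pos|force'; done
python3 ang.py .109 .109
```

```text
position: [0.4608, -0.2716, 0.099]
contact_force: [1.5, -4.0, 4.2]
position: [0.4541, -0.2614, 0.0971]
contact_force: [-0.7, -3.4, 1.2]
scene L red angle -25.2 r 43.4 area 13
scene R red angle 54.0 r 48.9 area 21
top R red angle 53.7 r 47.7 area 42
R tri z (array([ 0.6056, -0.3221,  0.1102]), np.float64(0.0005114191472033588))
```

```bash
python3 plan.py R 53 143 1.65 10
python3 -m jog '[{"x":-1,"y":-4,"z":2,"wx":0,"wy":0,"wz":0,"jaw":0},{"x":-1,"y":-4,"z":40,"wx":0,"wy":0,"wz":0,"jaw":0},{"x":20,"y":-15,"z":63,"wx":0,"wy":0,"wz":0,"jaw":0},{"x":50,"y":-40,"z":63,"wx":0,"wy":0,"wz":0,"jaw":0},{"x":80,"y":-66,"z":63,"wx":0,"wy":0,"wz":0,"jaw":0},{"x":94,"y":-77,"z":45,"wx":0,"wy":0,"wz":0,"jaw":0},{"x":94,"y":-77,"z":15,"wx":0,"wy":0,"wz":0,"jaw":0},{"x":94,"y":-77,"z":2,"wx":0,"wy":0,"wz":0,"jaw":0}]' | egrep 'pos|force|time'
python3 -m jog '[{"x":0,"y":0,"z":0,"wx":0,"wy":0,"wz":0,"jaw":0},{"x":0,"y":0,"z":0,"wx":0,"wy":0,"wz":0,"jaw":0}]' | egrep 'pos|force|time'
python3 ang.py .107 .110
```

```text
R insert xy [ 0.5484 -0.3386] touch at 95 final finger angle -13 arm -42
127 [7.1 7.1]
112 [15.8 12.1]
96 [25.6 14.5]
81 [35.6 14.2]
65 [45.2 11.3]
49 [53.7  5.8]
34 [60.3 -1.7]
18 [ 64.7 -10.8]
2 [ 66.5 -20.7]
-13 [ 65.6 -30.7]
time_s: 29.6
position: [0.5474, -0.3364, 0.095]
contact_force: [-0.4, 0.9, -1.6]
time_s: 29.77
position: [0.5474, -0.3365, 0.0978]
contact_force: [-0.5, 0.2, 0.1]
scene L red angle -21.0 r 46.4 area 15
```

```bash
python3 -m jog '[{"x":7.5,"y":6,"z":0,"wx":0,"wy":0,"wz":0,"jaw":0},{"x":16.5,"y":10.5,"z":0,"wx":0,"wy":0,"wz":0,"jaw":0},{"x":26,"y":12.5,"z":0,"wx":0,"wy":0,"wz":0,"jaw":0},{"x":36.5,"y":12,"z":0,"wx":0,"wy":0,"wz":0,"jaw":0},{"x":46,"y":9,"z":0,"wx":0,"wy":0,"wz":0,"jaw":0},{"x":54.5,"y":4,"z":0,"wx":0,"wy":0,"wz":0,"jaw":0}]' | egrep 'pos|force'
python3 -m jog '[{"x":6.6,"y":-7.5,"z":-1,"wx":0,"wy":0,"wz":0,"jaw":0},{"x":6.6,"y":-7.5,"z":-1,"wx":0,"wy":0,"wz":0,"jaw":0}]' | egrep 'pos|force'
python3 -m jog '[{"x":4.4,"y":-9,"z":-1,"wx":0,"wy":0,"wz":0,"jaw":0},{"x":4.4,"y":-9,"z":-1,"wx":0,"wy":0,"wz":0,"jaw":0}]' | egrep 'pos|force'
python3 ang.py .107 .108
```

```text
position: [0.6021, -0.331, 0.0978]
contact_force: [-5.8, 4.8, -0.8]
position: [0.6117, -0.3394, 0.0971]
contact_force: [-0.0, 3.2, -1.6]
position: [0.6146, -0.3492, 0.0963]
contact_force: [-2.3, 3.6, -0.8]
scene L red angle -16.7 r 47.0 area 23
scene R red angle -19.1 r 46.2 area 20
top L red angle -16.6 r 46.6 area 38
L tri z (array([ 0.5336, -0.2612,  0.1072]), np.float64(0.0003786570995691061))
```

```bash
python3 -m jog '[{"x":1.5,"y":-6,"z":0,"wx":0,"wy":0,"wz":0,"jaw":0},{"x":1.5,"y":-6,"z":0,"wx":0,"wy":0,"wz":0,"jaw":0}]' | egrep 'pos|force'
python3 -m jog '[{"x":0.3,"y":-4,"z":0,"wx":0,"wy":0,"wz":0,"jaw":0},{"x":0.3,"y":-4,"z":0,"wx":0,"wy":0,"wz":0,"jaw":0}]' | egrep 'pos|force'
python3 -m jog '[{"x":0,"y":-3,"z":0,"wx":0,"wy":0,"wz":0,"jaw":0},{"x":0,"y":-3,"z":0,"wx":0,"wy":0,"wz":0,"jaw":0}]' | egrep 'pos|force'
python3 ang.py .107 .107
```

```text
position: [0.6139, -0.3555, 0.0962]
contact_force: [-5.5, 4.7, -2.4]
position: [0.6134, -0.3589, 0.0959]
contact_force: [-7.7, 5.8, -0.8]
position: [0.6138, -0.3601, 0.0957]
contact_force: [-7.3, 7.8, 0.4]
scene L red angle -16.7 r 47.0 area 25
scene R red angle -34.3 r 46.8 area 24
top L red angle -16.6 r 46.6 area 39
L tri z (array([ 0.5336, -0.2612,  0.1072]), np.float64(0.00038929114141648296))
```

```bash
python3 -m jog '[{"x":0,"y":-4,"z":0,"wx":0,"wy":0,"wz":0,"jaw":0},{"x":0,"y":-4,"z":0,"wx":0,"wy":0,"wz":0,"jaw":0}]' | egrep 'pos|force'
python3 -m jog '[{"x":-1,"y":-3,"z":0,"wx":0,"wy":0,"wz":0,"jaw":0},{"x":-1,"y":-3,"z":0,"wx":0,"wy":0,"wz":0,"jaw":0}]' | egrep 'pos|force|time'
python3 ang.py .107 .107|head -3
```

```text
position: [0.6139, -0.361, 0.0953]
contact_force: [-8.4, 14.2, 2.8]
time_s: 32.03
position: [0.6137, -0.3615, 0.0951]
contact_force: [-8.5, 17.7, 2.9]
scene L red angle -16.7 r 47.0 area 24
scene R red angle -34.9 r 46.7 area 24
top L red angle -16.6 r 46.6 area 39
```

```bash
python3 plan.py L 163.3 253 .55 8
python3 -m jog '[{"x":1,"y":8,"z":2,"wx":0,"wy":0,"wz":0,"jaw":0},{"x":1,"y":8,"z":38,"wx":0,"wy":0,"wz":0,"jaw":0},{"x":-20,"y":18,"z":64,"wx":0,"wy":0,"wz":0,"jaw":0},{"x":-55,"y":38,"z":64,"wx":0,"wy":0,"wz":0,"jaw":0},{"x":-90,"y":58,"z":64,"wx":0,"wy":0,"wz":0,"jaw":0},{"x":-125,"y":78,"z":64,"wx":0,"wy":0,"wz":0,"jaw":0},{"x":-135,"y":82,"z":40,"wx":0,"wy":0,"wz":0,"jaw":0},{"x":-135,"y":82,"z":10,"wx":0,"wy":0,"wz":0,"jaw":0}]' | egrep 'pos|force|time'
python3 -m jog '[{"x":0,"y":0,"z":-10,"wx":0,"wy":0,"wz":0,"jaw":0},{"x":0,"y":0,"z":-10,"wx":0,"wy":0,"wz":0,"jaw":0},{"x":0,"y":0,"z":-10,"wx":0,"wy":0,"wz":0,"jaw":0}]' | egrep 'pos|force|time'
```

```text
L insert xy [ 0.4781 -0.2831] touch at 202 final finger angle 157 arm 132
241 [-7.1  3. ]
229 [-13.5   7.5]
217 [-18.8  13.1]
205 [-22.7  19.8]
193 [-25.2  27.1]
181 [-26.2  34.8]
169 [-25.5  42.5]
157 [-23.2  49.9]
time_s: 32.9
position: [0.4804, -0.2893, 0.1105]
contact_force: [-0.1, -0.7, 0.9]
time_s: 33.15
position: [0.4812, -0.2894, 0.0977]
contact_force: [0.3, -0.0, 0.3]
```

```bash
python3 -m jog '[{"x":-10,"y":8,"z":-1,"wx":0,"wy":0,"wz":0,"jaw":0},{"x":-16.5,"y":13.5,"z":-1,"wx":0,"wy":0,"wz":0,"jaw":0},{"x":-22,"y":19,"z":-2,"wx":0,"wy":0,"wz":0,"jaw":0},{"x":-25.7,"y":26,"z":-2,"wx":0,"wy":0,"wz":0,"jaw":0},{"x":-28.2,"y":33,"z":-2,"wx":0,"wy":0,"wz":0,"jaw":0},{"x":-28.2,"y":33,"z":-2,"wx":0,"wy":0,"wz":0,"jaw":0}]' | egrep 'pos|force'
for i in 1 2 3; do python3 -m jog '[{"x":0,"y":4,"z":0,"wx":0,"wy":0,"wz":0,"jaw":0},{"x":0,"y":4,"z":0,"wx":0,"wy":0,"wz":0,"jaw":0}]' | egrep 'pos|force';done
python3 ang.py .106 .106|head -4
```

```text
position: [0.4528, -0.2552, 0.0959]
contact_force: [0.4, -1.5, 0.7]
position: [0.4536, -0.252, 0.0958]
contact_force: [3.0, -3.8, 0.0]
position: [0.4538, -0.251, 0.096]
contact_force: [3.3, -9.7, -3.1]
position: [0.454, -0.2501, 0.0963]
contact_force: [4.1, -16.0, -5.5]
scene L red angle -23.4 r 48.1 area 4
scene R red angle -29.4 r 47.7 area 27
top R red angle -29.6 r 47.1 area 37
R tri z (array([ 0.6189, -0.3843,  0.1064]), np.float64(0.00036928107590402396))
```

```bash
python3 -m jog '[{"x":-3,"y":-18,"z":2,"wx":0,"wy":0,"wz":0,"jaw":0},{"x":-3,"y":-18,"z":40,"wx":0,"wy":0,"wz":0,"jaw":0},{"x":-3,"y":-18,"z":80,"wx":0,"wy":0,"wz":0,"jaw":0},{"x":-3,"y":-10,"z":120,"wx":0,"wy":0,"wz":0,"jaw":0},{"x":-3,"y":20,"z":160,"wx":0,"wy":0,"wz":0,"jaw":0},{"x":-3,"y":60,"z":190,"wx":0,"wy":0,"wz":0,"jaw":0},{"x":-3,"y":100,"z":200,"wx":0,"wy":0,"wz":0,"jaw":0},{"x":-3,"y":140,"z":200,"wx":0,"wy":0,"wz":0,"jaw":0}]' | egrep 'pos|force|time'
python3 -m jog '[{"x":-5,"y":40,"z":0,"wx":0,"wy":0,"wz":0,"jaw":0},{"x":-5,"y":80,"z":0,"wx":0,"wy":0,"wz":0,"jaw":0},{"x":-5,"y":120,"z":0,"wx":0,"wy":0,"wz":0,"jaw":0},{"x":-5,"y":160,"z":0,"wx":0,"wy":0,"wz":0,"jaw":0},{"x":-5,"y":160,"z":0,"wx":0,"wy":0,"wz":0,"jaw":0}]' | egrep 'pos|force|time'
python3 ang.py .106 .106; python3 cap.py; python3 -c "
from h import *
a=snap('top','t9')[150:330,270:450,::-1];b=snap('scene','s9')[215:345,300:430,::-1]
cv2.imwrite('pics/c9.png',np.hstack([cv2.resize(a,(400,400),interpolation=2),cv2.resize(b,(400,400),interpolation=2)]))"
```

```text
time_s: 35.02
position: [0.4501, -0.115, 0.2971]
contact_force: [1.5, 0.7, -0.7]
time_s: 35.43
position: [0.4427, 0.0534, 0.2937]
contact_force: [-0.2, -0.9, -0.5]
scene L red angle -29.4 r 47.0 area 27
scene R red angle -29.4 r 47.6 area 27
top L red angle -30.0 r 46.6 area 37
top R red angle -29.6 r 47.1 area 35
L tri z (array([ 0.5291, -0.2711,  0.1067]), np.float64(0.0002413825353238361))
R tri z (array([ 0.619 , -0.3843,  0.1062]), np.float64(0.0003462415414798286))
[366.9039 279.221 ] 32 press x,y -0.07747377745412021 -0.0083819357542931
```

View pics/c9.png

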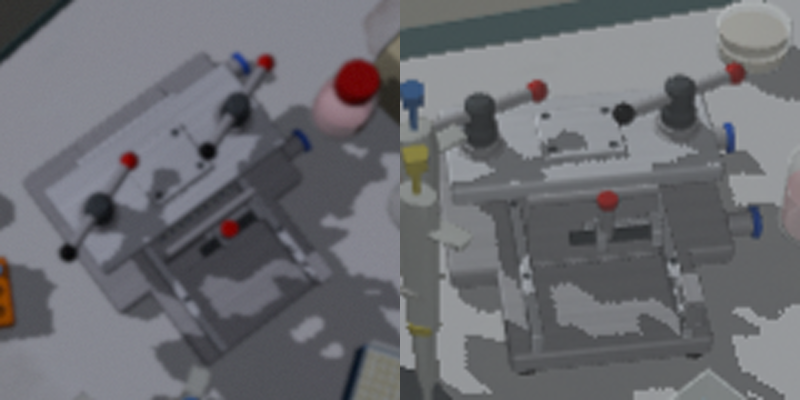

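Both bars stand at the same angle (-29.5°) at equal heights (106.7 and 106.2 mm). The tray is home, the bottles haven't moved, and the robot is clear, so I'm handing in.

```bash
python3 -c "
from h import *
print(r.get_state()['contact_force'],r.get_state()['time_s']); print(r.close_job())"
```

```text
[ 0.26846896 -0.54127435  0.72270026] 35.7833
the job is handed in; nothing more can be done
None
```

The cassette is loaded and the job was handed in at 35.8 s of the 69 s allowed; the system reports no verdict.

**What I did**
- **Bolt:** I drew it to its end stop. The cap moved about 20 mm and the force rose there.
- **Tray:** I pushed it home until it hit its stop at about 29 N. The bolt's cap then measured 70 mm further in along the press.
- **Knobs:** I turned them alternately, right first, until each stopped moving and the force rose to about 16–20 N. By my bar-angle tracking, neither knob got more than about 1.5 rad ahead.

**Last checks**
- **Knobs:** Both bars stand at the same angle, about -29.5° in the world frame. The red balls are at 106.7 mm (left) and 106.2 mm (right), against about 105.7 mm expected when seated. I did not measure the plate's tilt directly.
- **Tray:** It is still home.
- **Surroundings:** In the last picture the media bottle, the nearby corner of the tip box and the edge of the orange rack look unmoved. The beaker, timer and blue-capped bottle were not in that crop, so I did not recheck them.
- **Robot:** It was clear of everything and the contact force was near zero.

**Disagreements**
- **Fingertips:** They reached only about 5–8 mm ahead of the TCP, by touching the bolt cap and by the pictures, not the stated 25 mm. My first bolt push passed over the cap, so I lowered the tool.
- **Tray push:** My first try at the tray was also too high and may have moved it slightly, so I repeated it lower.
- **Knob lead midway:** Single ball-height readings were noisy by 2–3 mm. One midway reading suggested the right knob was about 2.35 rad ahead, while the bar angles gave about 1.4 rad. I relied on the angles, and the final agreement at both stops supports them.

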